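# Bring the carousel's snap ring to its groove and hold it spread

### The arm

A 6-joint arm with a two-finger parallel gripper is mounted at the origin on the work surface. World frame = base frame: x ahead of the robot, y to its left, z up, the work surface at z = 0. Lengths are in mm, angles in rad, forces in N, time in s.
With the tool pointing down it reaches from about 275 to 750 mm from the base axis. Payload 10.2 kg.
Tool frame: the origin (TCP) lies at the very end of the fingers, on their centre line; the grasp point (between the pads) lies 19 mm behind it (ctrl.tcp_to_grasp is the distance from the TCP to the grasp point, in mm); z points along the fingers, x is the direction in which the jaws open and shut, and the axes are right-handed (so a half turn about z gives the same grasp; the last joint's range is limited). The gripper opens to 85 mm and grips with 20 to 120 N. Pads are 22 mm wide; open, the fingers measure 114 mm over their backs; the gripper's body (76 mm by 85 mm) begins 54 mm behind the grasp point. The pads swing forward as they close: fully open they stand 13 mm farther back than shut.
Start: joints at [-1.439, 0.313, 1.498, -0, 1.331, -0.223], TCP at [182.374, -492.312, 231.294] pointing down, gripper open.
Joint ranges: [-2.94, 2.94], [-0.97, 2.17], [0.19, 2.56], [-1.23, 4.37], [0.02, 3.11], [-2.88, 2.88]. Speed limits (rad/s): [2.39, 2.39, 3.01, 3.14, 3.14, 3.14].

### API

Orientations are given as a unit quaternion [w, x, y, z].
In Python, from rig import monitor, vision, order, ctrl gives the robot as it stands. The module is installed in compiled form; this text tells all that it offers.
- The arm moves only by the shell command python3 -m pendant 'ROWS' [FORCE]. ROWS is JSON, a list that holds one entry, the list of rows, each a list of 5 numbers: the closure, from -1 (fully open) to 1 (shut), then the shift along the world's x, y, z in m, then the turn about the world's z in degrees. In form: [[[fingers, dx, dy, dz, spin], ...]]. A call has 1 to 20 rows; each row is the pose to reach, as a shift and turn from the pose commanded when the call began; what a row does not reach only later rows make up. A row lasts 1/10 s, in which the tool goes at most 50 mm and 8.59 degrees, less where a joint would pass 70% of its speed; a pose out of reach is approached as far as the arm can. A call with a gripper value outside its range is refused whole. The fingers move at their own pace and stop on an object; FORCE is the grip in N (left out, the last holds). Time passes only in rows, so rows that repeat a pose let the fingers close. It gives the time, the measured TCP pose, the force and the opening at its end, in the units of the state.
- monitor.sense(): the state, without advancing time (a new reading comes with each control period).
- vision.capture(name): name is "side" or "top" or "wrist"; returns (picture, depth): 400x640x3 uint8, red, green, blue; 400x640 float32, mm along the optical axis (not along the pixel's ray), 0 where there is no reading.
- vision.camera_info(name): a dict with "fov_y" (degrees; the focal length in pixels is half the picture's height over the tangent of half this angle, whatever the lens; pixels are square), "cx", "cy" (the principal point, pixels), "R" (3x3) and "t" (3): a world point X has camera coordinates R X + t; the wrist camera has in their place "hand_eye" (4x4, takes a point from camera to tool coordinates, whose origin is the TCP and whose axes are the tool frame's). Camera axes: x right, y down, z forward; pixel columns grow to the right and rows downward; lengths in mm; the calibration is good to about 2 mm. A picture is of the moment at which its call begins: read the wrist's pose just before it. camera_info takes no time and is no camera call.
- order.finish_job(): hands the job in, once; it reports no verdict.
The state is a dict: "time_s": time; "joints": joint angles; "dq": joint speeds; "tau": joint torques, N m; "eef_pos": TCP position; "ee_rot": TCP orientation; "force": force on the tool from outside, world axes, zero at the start; "wrist_torque": the same for the moment, N m; "grip_width": opening from 0.0 (shut) to 1.0 (fully open).
Only numpy, scipy, OpenCV 4.12 (cv2) and the standard library are available. Lean on these libraries where they do the work, as an engineer would, in place of code of your own. Each camera call takes 0.05 s, during which the arm holds its last target.

### The job

To secure the disc of the tool carousel on its axle, take the snap-ring pliers out of the wooden tool block, put their tips between the open ends of the snap ring on the dark bench block, squeeze the handles to their stop so that the ring is spread, and lift it off. Slide the spread ring, level and without forcing it, down over the carousel's steel axle stub to the groove, touching the ring with nothing but the pliers, never dropping it and leaving the other things on the table alone. Finish there while holding: keep squeezing, so that the pliers hold the ring open round the groove and it does not snap in.

Things in the scene. Friction and masses are not known exactly. Their poses are not given: they have to be found in the camera images.
- pliers_grip (a point): Snap-ring pliers, dark steel with two black handles, standing upright, tips down, in the slot of the wooden tool block; at most 0.25 kg. Point: midway between the handles at gripping height, 62 mm above the pivot. z up along the pliers, y from handle to handle, x across their flat. Outside width of the handles here: 59 mm relaxed, about 32 mm squeezed to the stop.
- pliers: The same pliers; origin at the pivot, axes as pliers_grip. Each handle: 12 mm wide (x), 10 mm thick, from 34 to 96 mm above the pivot, leaning outward (54 mm over both at the foot, 67 mm at the top ends). Squeezing the handles spreads the tips (they do not cross). A return spring resists with 3 N per handle at first; the full squeeze with the ring on takes 10 to 12 N per handle.
- lever_l (a joint): Turn of each handle about the pivot, rad: 0 relaxed (tips together, pins about 10 mm apart between centres) to about 0.23 when a stop screw between the handles ends the squeeze (pins about 42 mm apart).
- tip_l (a point): Pin at the end of the left (y > 0) jaw: 4 mm thick, about 12 mm long, with a flange 7 mm wide and 2 mm thick at its very end that keeps the ring from sliding off. Point: on the pin 5.5 mm above its end, 71.5 mm below the pivot when relaxed; the ring sits about here, or up to 3 mm lower. The pins toe in when relaxed and stand parallel when squeezed.
- tip_r (a point): The same point on the right (y < 0) jaw.
- block_slot (a point): Middle of the slot's mouth in the top of the wooden tool block (fixed; 150 mm in x, 76 mm in y, 84 mm high). Slot: 13 mm (x) by 52 mm (y), 80 mm deep. The pivot of the pliers rests on its rim and their tips hang inside; they come free when raised 75 mm. Small tools stand up to 60 mm above the block, over 45 mm from the slot along x.
- block_edge (a point): Middle of the upper +x edge of the dark wooden bench block (fixed; 85 mm in x, 80 mm in y, 40 mm high). The snap ring lies flat on it with its open ends jutting out over this edge; below them is free space down to the table.
- ring_mid (a point): Open C-shaped steel snap ring, 3.5 mm thick, 4.5 mm wide, inside 30.5 mm relaxed (too small for the stub). This point moves with the ring's back, 21 mm from ring_back, mid-thickness: the middle of the opening when fully spread, with about 36 mm clear diameter round it. z up when flat, +x from the back to the gap, y from end to end.
- ring_end_l (a point): Seat for a pin in the V-shaped fork at the left (y > 0) end of the ring, mid-thickness; its mouth, 7 mm wide, opens to the gap. The two seats are 22.5 mm apart relaxed, 40 mm with the pliers at their stop. Pins lowered midway between the ends, flanges below the ring, slide into their seats as the tips spread, if within 2.5 mm of the line through both seats.
- ring_end_r (a point): The same seat at the right (y < 0) end.
- ring_back (a point): Middle of the ring's back, opposite the gap, on the mid-line of its section, 37 mm from the line through the seats when relaxed.
- ring: The same ring, 10 to 25 g; origin at the centre of the relaxed ring on its underside (3.5 mm nearer the back than ring_mid), axes as ring_mid.
- groove (a point): Middle of the groove in the steel axle stub of the tool carousel, on the stub's vertical axis, 74.5 mm above the table. Groove 7 mm high, 27 mm in diameter; stub 32 mm in diameter.
- stub_top (a point): Centre of the stub's flat top, 91 mm above the table, 16.5 mm above the middle of the groove; its rim is chamfered by 2.5 mm.
- carousel: The tool carousel (fixed): a round wooden disc on a foot, 230 mm in diameter, its top 48 mm above the table, round the stub a steel washer 68 mm wide and 4 mm thick; thread spools on pins, up to 100 mm above the table, stand 94 mm from the axis. Origin on the table under the axis.
- fly_box: Bystander: closed blue plastic fly box, 70 x 115 x 24 mm, lying. Origin under its centre.
- spool: Bystander: wooden thread spool, 26 mm in diameter, 35 mm high, standing. Origin under its centre.
- varnish: Bystander: small amber bottle, 28 mm in diameter, 58 mm high. Origin under its centre.
- jar: Bystander: glass jar with metal lid, 46 mm in diameter, 52 mm high. Origin under its centre.
- cup: Bystander: white cup, 54 mm in diameter, 65 mm high. Origin under its centre.
- screwdriver: Bystander: screwdriver with wooden handle, 150 mm long, lying along its x. Origin under its middle.
- bobbin: Bystander: thread bobbin holder of steel wire, 110 mm long, 32 mm wide, lying along its x. Origin under the wire frame.
Mind the look-alikes: they are no part of the job. There is more than one size of the pliers; the job needs the larger. Leave any pink look-alike of the carousel alone.

How it is judged (in metres and radians):
On the way:
1. the ring is held spread on the tips of the pliers and lifted clear of the bench block (distance between ring_end_l and ring_end_r above 0.036 m and height (world z) of ring_mid above 0.06 m and contact force between pliers and ring above 1 N), for 0.2 s.
At the end, for the whole second after the job is handed in: The ring lies round the stub at the groove, middle within 3 mm in height and 4.5 mm sideways, tilt under 8 deg, its ends over 36 mm apart, still; fingers squeeze the pliers (over 3 N), pliers bear on the ring (over 1 N); ring on stub under 6 N, pliers on carousel under 1 N (z of ring_mid in the frame of groove between -0.003 and 0.003 m and horizontal distance between ring_mid and groove below 0.0045 m and angle between ring's own z axis and vertical below 0.14 rad and distance between ring_end_l and ring_end_r above 0.036 m and contact force between pliers and ring above 1 N and contact force between the fingers and pliers above 3 N and contact force between ring and carousel below 6 N and contact force between pliers and carousel below 1 N and linear speed of ring below 0.03 m/s); the arm keeps its last pose, push and grip.
It fails at once if the ring is dropped: it gets below 30 mm above the table (height (world z) of ring_mid below 0.03 m).
It fails at once if the ring is forced against the carousel with more than 20 N (contact force between ring and carousel above 20 N).
It fails at once if the fingers touch the ring (contact force between the fingers and ring above 0.5 N).
It fails at once if one of the other loose things (fly box, spool, bottle, jar, cup, screwdriver, bobbin) is shoved more than 30 mm (distance of any of fly_box, spool, varnish, jar, cup, screwdriver, bobbin from where it was at the start of the episode above 0.03 m).
It also fails if it takes over 48 s, if anything falls off the work surface, if the arm or the gripper's body presses on something with over 40 N, if the wrist force passes 120 N, or if a joint passes its speed limit or range.

## Working session

There is one attempt and no reset: what is moved stays moved. The work goes in short steps, Python scripts to look and compute and a shell command to move; the robot and the scene stay as the last step left them, time stands still between calls to the robot, and variables do not carry over. Pictures are saved under pics/ and viewed, and the job is handed in when it is done.

```bash
mkdir -p pics; cat > h.py <<'E'
import numpy as np, cv2
from rig import monitor, vision, order, ctrl
from scipy.spatial.transform import Rotation as Rn
def cap(n):
    s=monitor.sense(); im,d=vision.capture(n); i=vision.camera_info(n)
    np.savez(f'{n}.npz',im=im,d=d,pos=s['eef_pos'],rot=s['ee_rot'])
    return im,d,i,s
def world(n,im,d,i,pos,rot,uv=None):
    H,W=d.shape; f=H/2/np.tan(np.radians(i['fov_y'])/2)
    v,u=np.mgrid[0:H,0:W]
    P=np.stack([(u-i['cx'])/f*d,(v-i['cy'])/f*d,d],-1)
    if 'hand_eye' in i:
        T=np.array(i['hand_eye']); P=P@T[:3,:3].T+T[:3,3]
        R=Rn.from_quat(np.array(rot)[[1,2,3,0]]).as_matrix(); return P@R.T+np.array(pos)
    return (P-np.array(i['t']))@np.array(i['R'])
def load(n):
    z=np.load(f'{n}.npz'); i=vision.camera_info(n)
    return z['im'],z['d'],world(n,z['im'],z['d'],i,z['pos'],z['rot'])
def save(im,name): cv2.imwrite(f'pics/{name}.png',cv2.cvtColor(im,cv2.COLOR_RGB2BGR))
E
python3 - <<'E'
from h import *
for n in ['side','top','wrist']:
    im,d,i,s=cap(n); save(im,n+'1'); print(n,i)
print(s, ctrl.tcp_to_grasp)
E
```

```text
side {'fov_y': 54.57190970888105, 'cx': 328.2724737067714, 'cy': 195.8936486456408, 'R': array([[-0.78267149, -0.62222459,  0.01618312],
       [-0.36575651,  0.43872226, -0.82081968],
       [ 0.5036343 , -0.64835125, -0.5709581 ]]), 't': array([380.76457349, 291.02064583, 866.06011677])}
top {'fov_y': 55.01326911166735, 'cx': 318.3192353637684, 'cy': 197.58139740914112, 'R': array([[-0.02725439, -0.99949307, -0.01645605],
       [-0.99732096,  0.0283057 , -0.06745134],
       [ 0.06788295,  0.01457362, -0.99758685]]), 't': array([ -41.28662315,  531.22569996, 1108.86533296])}
wrist {'fov_y': 66.90299235607114, 'cx': 317.5407467098659, 'cy': 196.33618610644183, 'hand_eye': array([[ 9.99999667e-01,  2.09034950e-04,  7.88809070e-04,
        -2.43603240e-01],
       [-4.41094475e-04,  9.51714146e-01,  3.06985326e-01,
        -7.88593765e+01],
       [-6.86550088e-04, -3.06985571e-01,  9.51713921e-01,
        -1.44840626e+02],
       [ 0.00000000e+00,  0.00000000e+00,  0.00000000e+00,
         1.00000000e+00]])}
{'time_s': 0.1, 'joints': array([-1.43938419e+00,  3.13410606e-01,  1.49834124e+00,  1.50941050e-05,
        1.33098388e+00, -2.23396511e-01]), 'dq': array([-0.00163759, -0.00148148, -0.00128868,  0.00083707, -0.000585  ,
       -0.00057011]), 'tau': array([ 3.09607443e-03, -4.12896144e+01, -2.60139978e+01, -1.66797295e-04,
        3.04571535e-03,  2.27172836e-05]), 'eef_pos': array([ 182.35549347, -492.08096871,  230.79130619]), 'ee_rot': array([-4.27226645e-04,  8.20794471e-01, -5.71223344e-01, -3.79710425e-04]), 'force': array([-0.05152474, -0.51112556, -0.33487111]), 'wrist_torque': array([-0.00736039,  0.03496856, -0.00524945]), 'grip_width': 1.0022304228066992} 18.700000000000003
```

View pics/side1.png

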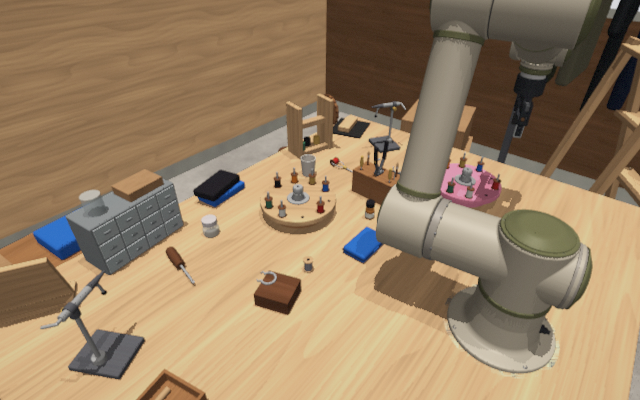

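View pics/top1.png

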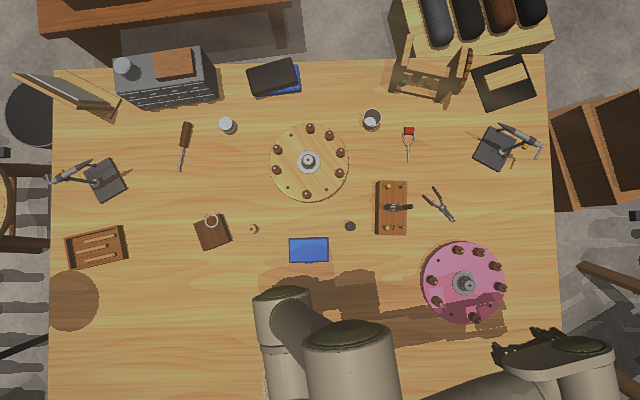

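View pics/wrist1.png

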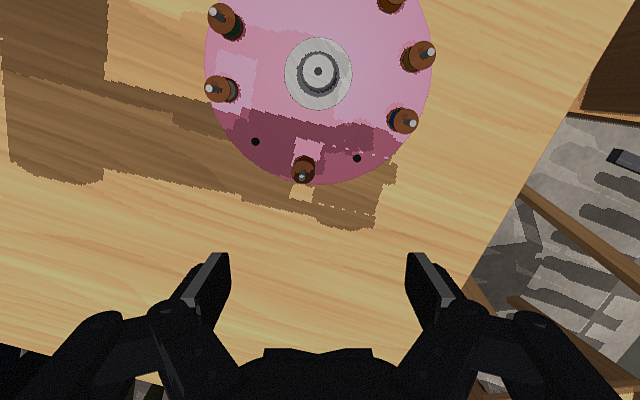

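```bash
python3 - <<'E'
from h import *
im,d,P=load('top')
c=[im[170:245,360:470],im[195:260,180:270],im[110:210,260:360]]
c=[cv2.resize(a,None,fx=s,fy=s,interpolation=cv2.INTER_CUBIC) for a,s in zip(c,(3.6,4,3))]
W=800;canvas=np.zeros((600,800,3),np.uint8)
canvas[:270,:396]=c[0];canvas[:260,400:760]=c[1];canvas[280:580,:300]=c[2]
im2,d2,P2=load('side')
e=cv2.resize(im2[130:215,340:440],None,fx=3,fy=3,interpolation=cv2.INTER_CUBIC);canvas[280:280+255,310:610]=e
save(canvas,'crop1')
for n,u,v in [('pl',397,208),('pl2',390,208),('bench',212,232),('ring',210,219),('stub',308,161),('small',438,203)]:
    print(n,P[v,u].round(0))
for n,u,v in [('pl',380,150),('stub',298,190),('bench',278,290)]: print(n,P2[v,u].round(0))
E
```

```text
pl [ 490. -267.  113.]
pl2 [ 490. -247.  121.]
bench [438. 251.  41.]
ring [475. 256.  43.]
stub [626. -32.  94.]
small [ 505. -409.    2.]
pl [ 639. -517.   12.]
stub [621. -23.  86.]
bench [428. 260.  39.]
```

View pics/crop1.png

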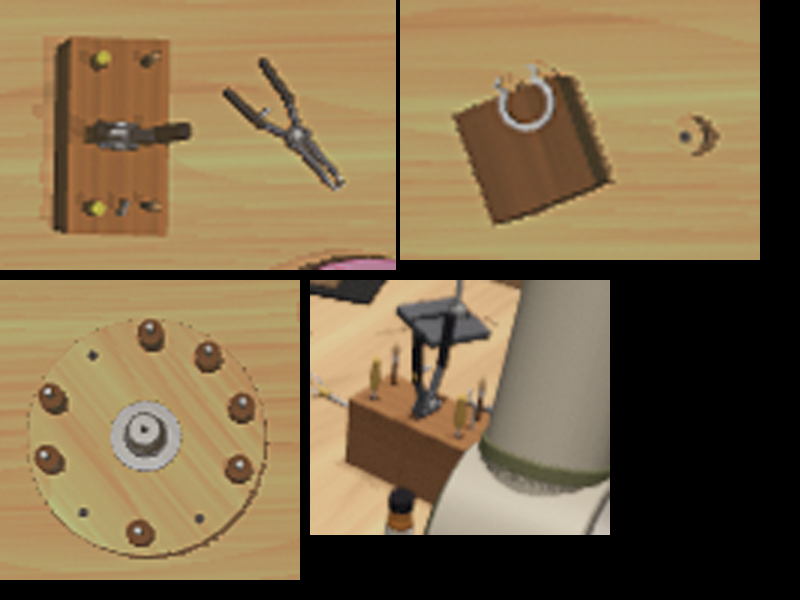

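The upright pliers in the wooden block (top px 397,208) are the larger pair. The lying pair (438,203) is the small one. The ring is on the bench block at (210,219), and the real carousel is the wooden one (308,161), not the pink one (464,283).

```bash
python3 -m pendant '[[[-1,0.04,0.03,0.01,-5],[-1,0.08,0.06,0.01,-12],[-1,0.12,0.09,0.01,-20],[-1,0.16,0.12,0.01,-20.3],[-1,0.2,0.15,0.01,-20.3],[-1,0.24,0.18,0.01,-20.3],[-1,0.28,0.21,0.01,-20.3],[-1,0.305,0.23,0.01,-20.3],[-1,0.305,0.23,0.01,-20.3],[-1,0.305,0.23,0.01,-20.3]]]' 40
python3 - <<'E'
from h import *
im,d,i,s=cap('wrist'); save(im,'wrist2'); print(s['eef_pos'],s['ee_rot'],s['time_s'])
E
```

```text
time_s: 1.15
eef_pos: [487.5, -261.9, 240.9]
ee_rot: [0.0, 0.708, -0.706, -0.0]
force: [-0.1, 0.3, -0.2]
grip_width: 1.003
[ 487.46332937 -261.92263227  240.89308981] [ 1.70806359e-04  7.07782176e-01 -7.06430616e-01 -3.84375849e-04] 1.15
```

View pics/wrist2.png

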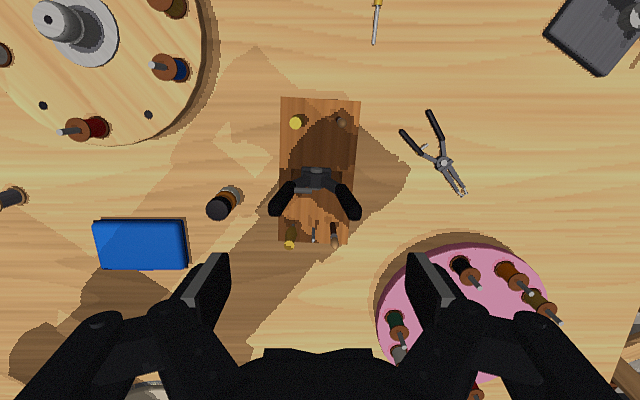

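The wrist image shows the block and pliers, with handle tops at about (283,198) and (345,202) and the pivot at (316,178).

```bash
python3 - <<'E'
from h import *
im,d,P=load('wrist')
m=(d>0)&(np.abs(P[...,0]-490)<40)&(np.abs(P[...,1]+262)<60)
for lo,hi in [(70,95),(95,118),(118,130),(130,142),(142,154),(154,166),(166,176),(176,195)]:
    k=m&(P[...,2]>lo)&(P[...,2]<hi)&((P[...,0]>465)&(P[...,0]<515))
    for nm,kk in (('L',k&(P[...,1]>-262)),('R',k&(P[...,1]<=-262))):
        q=P[kk]
        if len(q): print(lo,nm,len(q),q.min(0).round(1),q.max(0).round(1),np.median(q,0).round(1))
k=m&(P[...,2]>78)&(P[...,2]<90);q=P[k];print('blocktop',np.percentile(q,[1,50,99],axis=0).round(1))
# handle tops centers
k=m&(P[...,2]>172)
n,l=cv2.connectedComponents(k.astype(np.uint8))
for j in range(1,n):
    q=P[l==j]
    if len(q)>20: print(j,len(q),q.mean(0).round(1),q.min(0).round(1),q.max(0).round(1))
save(cv2.resize(im[90:255,250:400],None,fx=3.6,fy=3.6,interpolation=cv2.INTER_CUBIC),'w2c')
# yaw of block: min area rect
k=((P[...,2]>80)&(P[...,2]<88)&(np.abs(P[...,0]-490)<110)&(np.abs(P[...,1]+262)<60))
print(cv2.minAreaRect(P[k][:,:2].astype(np.float32)))
E
```

```text
70 L 1040 [ 465.1 -261.3   70.4] [ 515.  -222.1   94.9] [ 501.8 -240.6   86.3]
70 R 1080 [ 465.2 -299.2   70.4] [ 515.  -262.2   95. ] [ 500.7 -281.2   86.4]
95 L 290 [ 481.7 -261.3   95. ] [ 502.5 -242.9  117.7] [ 495.6 -255.5  107. ]
95 R 204 [ 481.1 -276.    95.1] [ 501.9 -262.2  117.7] [ 495.1 -266.1  107. ]
118 L 76 [ 489.1 -249.4  118. ] [ 497.2 -238.9  129.7] [ 495.3 -245.4  124. ]
118 R 87 [ 486.5 -280.9  118.1] [ 495.5 -270.4  129.9] [ 492.7 -273.8  124.3]
130 L 135 [ 488.8 -256.3  130.5] [ 499.2 -231.9  142. ] [ 493.9 -245.3  140.6]
130 R 67 [ 486.1 -286.7  130.1] [ 496.7 -275.4  141.9] [ 494.8 -278.3  135.5]
142 L 88 [ 488.  -256.3  142. ] [ 499.5 -231.6  153.9] [ 496.4 -240.4  146.9]
142 R 71 [ 485.2 -287.6  142.4] [ 496.6 -278.   154. ] [ 495.4 -280.3  148.5]
154 L 85 [ 488.2 -240.   154.3] [ 499.4 -230.8  165.9] [ 497.9 -238.2  160.6]
154 R 84 [ 487.  -289.   154.1] [ 496.4 -278.9  165.8] [ 495.4 -281.8  160.1]
166 L 75 [ 488.1 -238.7  166.3] [ 499.4 -229.5  175.9] [ 498.  -236.8  171.2]
166 R 84 [ 485.5 -290.7  166.2] [ 496.6 -280.4  175.9] [ 495.  -282.6  171.2]
176 L 299 [ 487.8 -238.   176.1] [ 499.4 -227.1  192. ] [ 495.4 -233.   188.8]
176 R 297 [ 484.4 -292.4  176.1] [ 496.3 -281.6  191.6] [ 492.5 -286.3  188.7]
blocktop [[ 450.8 -298.4   84.5]
 [ 504.7 -261.3   86.3]
 [ 529.6 -223.6   88. ]]
1 330 [ 495.1 -233.1  185.6] [ 487.8 -238.4  172.2] [ 499.4 -227.1  192. ]
2 329 [ 492.1 -286.3  185.6] [ 484.4 -292.4  172.4] [ 496.4 -281.3  191.6]
3 28485 [ 498.3 -262.   313.4] [ 474.7 -322.   255.5] [ 508.9 -202.   340.3]
22 628 [ 497.7 -321.2  327.7] [ 490.6 -322.   320.6] [ 501.2 -319.8  333.8]
37 261 [ 497.7 -202.5  329.4] [ 492.5 -203.7  324.8] [ 500.9 -202.   333.4]
((491.2164306640625, -260.2655944824219), (76.24090576171875, 150.50538635253906), 86.7938232421875)
```

View pics/w2c.png

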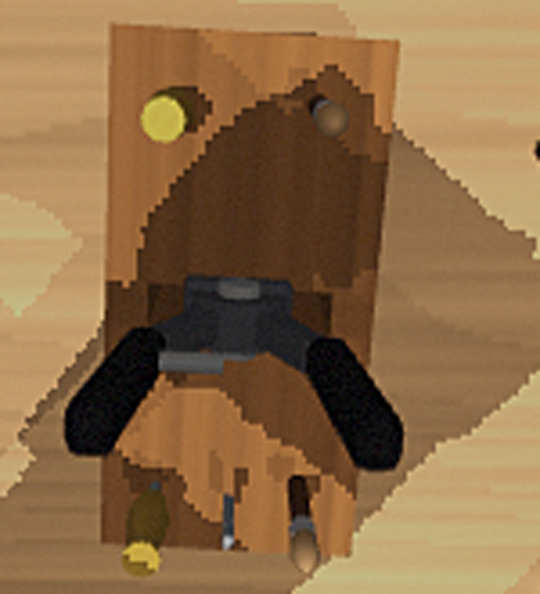

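```bash
python3 -m pendant '[[[-1,0.0044,0.002,-0.01,-3.3],[-1,0.0044,0.002,-0.05,-3.3],[-1,0.0044,0.002,-0.08,-3.3],[-1,0.0044,0.002,-0.107,-3.3],[-1,0.0044,0.002,-0.107,-3.3],[-1,0.0044,0.002,-0.107,-3.3]]]' 20
python3 -m pendant '[[[-0.3,0,0,0,0],[-0.3,0,0,0,0],[-0.3,0,0,0,0],[-0.3,0,0,0,0],[-0.3,0,0,0,0]]]' 20
python3 - <<'E'
from h import *
im,d,i,s=cap('wrist'); save(im,'wrist3'); print(s['eef_pos'],s['grip_width'],s['force'])
E
```

```text
time_s: 1.8
eef_pos: [491.5, -261.3, 135.2]
ee_rot: [0.0, -0.686, 0.727, -0.0]
force: [0.6, -1.0, 0.4]
grip_width: 1.001
time_s: 2.3
eef_pos: [492.0, -260.4, 134.8]
ee_rot: [0.0, -0.687, 0.727, -0.0]
force: [0.5, 1.1, 4.6]
grip_width: 0.655
[ 492.00164083 -260.37260216  134.79655287] 0.6550785512690668 [0.54003814 1.09578568 4.55603001]
```

View pics/wrist3.png

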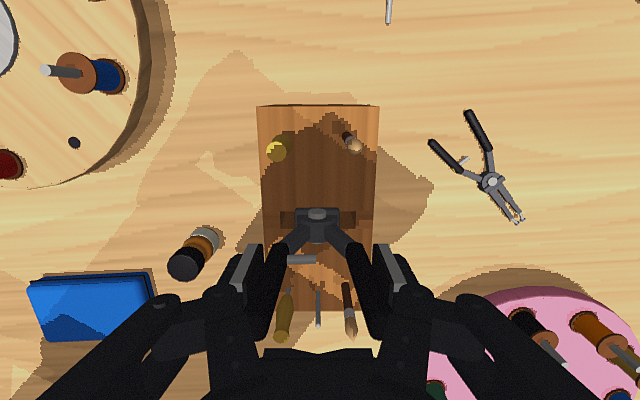

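The pads bear on both handles (opening 0.655). Lifting now.

```bash
python3 -m pendant '[[[-0.3,0,0,0.01,0],[-0.3,0,0,0.03,0],[-0.3,0,0,0.05,0],[-0.3,0,0,0.08,0],[-0.3,0,0,0.11,0],[-0.3,0,0,0.11,0],[-0.3,0,0,0.11,0]]]' 20
python3 - <<'E'
from h import *
im,d,i,s=cap('wrist'); save(im,'wrist4'); print(s['eef_pos'],s['grip_width'],s['force'])
im,d,i,s=cap('side'); save(cv2.resize(im[60:220,300:500],None,fx=3.5,fy=3.5),'side4')
E
```

```text
time_s: 3.05
eef_pos: [491.6, -260.2, 244.1]
ee_rot: [-0.0, -0.687, 0.727, 0.0]
force: [-0.3, 0.3, -1.5]
grip_width: 0.653
[ 491.574528   -260.19512656  244.09559468] 0.6534501921880693 [-0.29115462  0.29146035 -1.51838675]
```

View pics/wrist4.png

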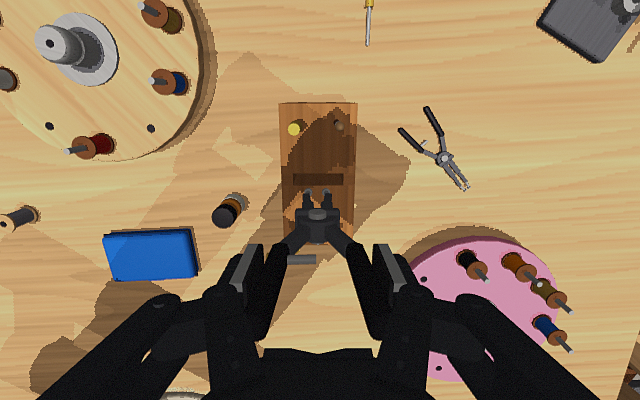

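View pics/side4.png

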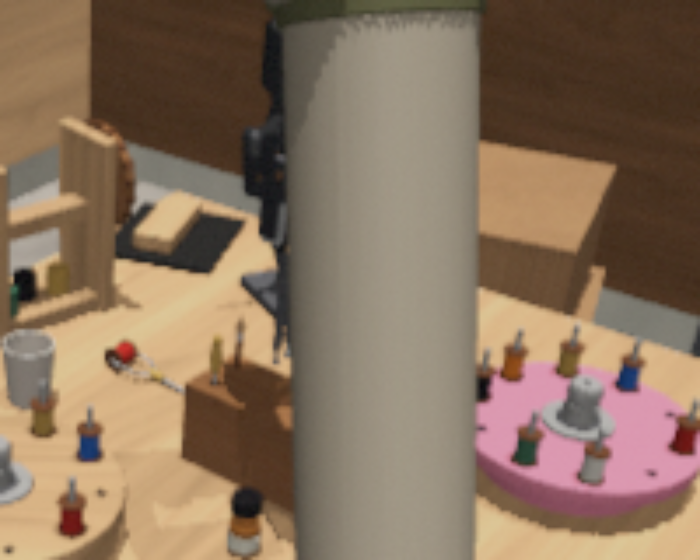

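The pliers are out of the slot, with their jaws visible at (308–325,190). Moving to above the bench block.

```bash
python3 -m pendant '[[[-0.3,0,0.02,0,0],[-0.3,0,0.06,0,3],[-0.3,0,0.1,0,6],[-0.3,0,0.145,0,10],[-0.3,0,0.19,0,14],[-0.3,0,0.235,0,18],[-0.3,0,0.28,0,21],[-0.3,0,0.325,0,21],[-0.3,0,0.37,0,21],[-0.3,0,0.41,0,21],[-0.3,0,0.45,0,21],[-0.3,0,0.48,0,21],[-0.3,0,0.505,0,21],[-0.3,0,0.515,0,21],[-0.3,0,0.515,0,21],[-0.3,0,0.515,0,21]]]' 20
python3 - <<'E'
from h import *
im,d,i,s=cap('wrist'); save(im,'wrist5'); print(s['eef_pos'],s['ee_rot'],s['grip_width'],s['force'])
im,d,i,s=cap('side'); save(cv2.resize(im[120:320,200:400],None,fx=3,fy=3,interpolation=cv2.INTER_CUBIC),'side5')
E
```

```text
time_s: 4.75
eef_pos: [491.5, 254.0, 244.0]
ee_rot: [0.0, 0.808, -0.59, -0.0]
force: [-0.1, -0.2, -1.9]
grip_width: 0.647
[491.52750617 254.02460567 243.95531793] [ 4.43795228e-04  8.07544970e-01 -5.89805820e-01 -1.36155485e-04] 0.6465328755961138 [-0.08117343 -0.15430033 -1.90561781]
```

View pics/wrist5.png

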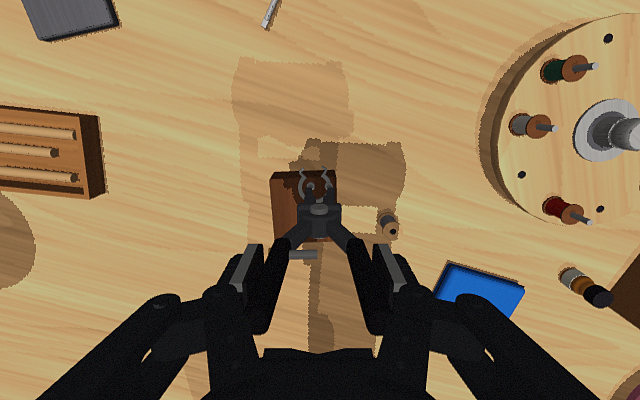

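View pics/side5.png

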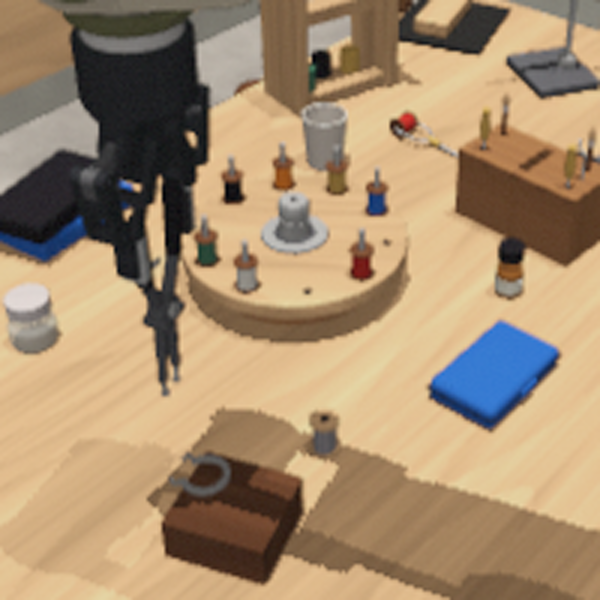

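```bash
python3 - <<'E'
from h import *
im,d,P=load('wrist')
save(cv2.resize(im[150:260,260:390],None,fx=6,fy=5.4,interpolation=cv2.INTER_NEAREST)[:,:,:],'w5c')
k=(P[...,2]>36)&(P[...,2]<50)&(np.abs(P[...,0]-475)<60)&(np.abs(P[...,1]-255)<60)&(im.min(-1)>75)
q=P[k];print(len(q),q[:,2].mean())
k2=(P[...,2]>36)&(P[...,2]<48)&(np.abs(P[...,0]-450)<80)&(np.abs(P[...,1]-255)<80)
print(cv2.minAreaRect(P[k2][:,:2].astype(np.float32)))
im,d,T=load('top')
k2=(T[...,2]>34)&(T[...,2]<48)&(np.abs(T[...,0]-450)<80)&(np.abs(T[...,1]-255)<80)
print('top',cv2.minAreaRect(T[k2][:,:2].astype(np.float32)),np.median(T[k2][:,2]))
E
```

```text
166 45.71820382353005
((443.3826599121094, 256.45196533203125), (98.84956359863281, 79.86577606201172), 19.415353775024414)
top ((443.76202392578125, 256.156982421875), (97.29240417480469, 80.9833755493164), 20.396944046020508) 42.07674693552043
```

View pics/w5c.png

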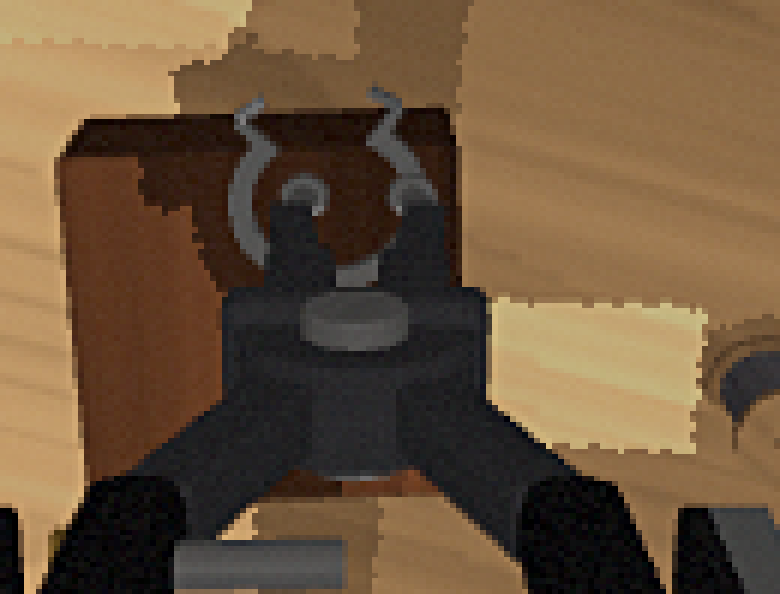

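```bash
cat >> h.py <<'E'
def ray(n,z,uv,zpl):
    i=vision.camera_info(n); H=400; f=H/2/np.tan(np.radians(i['fov_y'])/2)
    r=np.array([(uv[0]-i['cx'])/f,(uv[1]-i['cy'])/f,1.0])
    if 'hand_eye' in i:
        T=np.array(i['hand_eye']); R=Rn.from_quat(z['rot'][[1,2,3,0]]).as_matrix()
        o=R@T[:3,3]+z['pos']; v=R@T[:3,:3]@r
    else:
        R=np.array(i['R']); o=-R.T@np.array(i['t']); v=R.T@r
    return o+v*(zpl-o[2])/v[2]
E
python3 - <<'E'
from h import *
im,d,P=load('wrist'); z=np.load('wrist.npz')
print('table',np.median(P[100:200,100:200,2]), P[60,300],'block', [P[v,u].round(1) for v,u in ((220,280),(200,278))])
for zz in (41.75,43.5):
    a=ray('wrist',z,(300.8,172.2),zz);b=ray('wrist',z,(325.5,169.7),zz); e=a-b
    print(a.round(1),b.round(1),np.linalg.norm(e).round(1),'yaw',np.degrees(np.arctan2(-e[0],e[1])).round(1),((a+b)/2).round(1))
for u,v in ((309,183),(311,186),(312,187),(328,186),(330,187),(316,207)): print(u,v,P[v,u].round(1),d[v,u])
for v in range(178,192): print(v,[tuple(P[v,u].round(0).astype(int)) if P[v,u,2]>70 else 0 for u in range(304,336,2)])
E
```

```text
table 2.1866540659941194 [601.30749186 310.58984664   2.02108265] block [array([416.2, 278.6,  41.1]), array([441.4, 287.9,  43.3])]
[482.3 271.6  41.8] [493.9 244.9  41.8] 29.1 yaw 23.6 [488.1 258.3  41.8]
[482.7 271.6  43.5] [494.3 245.1  43.5] 29.0 yaw 23.6 [488.5 258.4  43.5]
309 183 [495.7 263.4 126.7] 271.47086
311 186 [494.5 261.1 130.1] 268.84552
312 187 [493.1 259.8 127.3] 272.0237
328 186 [499.2 246.8 130.7] 268.2262
330 187 [501.  245.8 138.5] 260.37222
316 207 [502.7 258.7 204.4] 195.94383
178 [0, 0, 0, 0, 0, 0, 0, 0, 0, 0, 0, 0, 0, 0, 0, 0]
179 [0, 0, 0, 0, 0, 0, 0, 0, 0, 0, 0, 0, 0, 0, (np.int64(567), np.int64(278), np.int64(389)), 0]
180 [0, 0, 0, 0, 0, 0, 0, 0, 0, 0, 0, 0, 0, 0, 0, 0]
181 [0, 0, 0, 0, 0, 0, 0, 0, 0, 0, 0, 0, 0, 0, 0, 0]
182 [0, 0, 0, (np.int64(496), np.int64(263), np.int64(125)), 0, 0, 0, 0, 0, 0, 0, 0, (np.int64(502), np.int64(247), np.int64(126)), 0, 0, 0]
183 [0, 0, (np.int64(495), np.int64(264), np.int64(124)), (np.int64(496), np.int64(263), np.int64(126)), (np.int64(496), np.int64(261), np.int64(126)), 0, 0, 0, 0, 0, 0, (np.int64(500), np.int64(2
[... 2396 characters left out ...]
 np.int64(145)), (np.int64(501), np.int64(244), np.int64(144)), 0]
190 [0, (np.int64(495), np.int64(265), np.int64(148)), (np.int64(495), np.int64(264), np.int64(147)), (np.int64(495), np.int64(262), np.int64(146)), 0, 0, 0, 0, 0, 0, 0, 0, (np.int64(500), np.int64(248), np.int64(147)), (np.int64(501), np.int64(246), np.int64(147)), (np.int64(501), np.int64(245), np.int64(147)), 0]
191 [0, (np.int64(494), np.int64(265), np.int64(149)), (np.int64(495), np.int64(263), np.int64(149)), (np.int64(496), np.int64(262), np.int64(150)), 0, 0, 0, 0, 0, 0, 0, 0, (np.int64(500), np.int64(248), np.int64(149)), (np.int64(501), np.int64(246), np.int64(151)), (np.int64(501), np.int64(245), np.int64(150)), 0]
```

```bash
python3 -m pendant '[[[-0.33,0,0,0,0],[-0.37,0,0,0,0],[-0.37,-0.004,0.002,-0.0,1],[-0.37,-0.008,0.0047,-0.01,2],[-0.37,-0.008,0.0047,-0.03,2],[-0.37,-0.008,0.0047,-0.05,2],[-0.37,-0.008,0.0047,-0.06,2],[-0.37,-0.008,0.0047,-0.06,2],[-0.37,-0.008,0.0047,-0.06,2]]]' 20
python3 - <<'E'
from h import *
im,d,i,s=cap('wrist'); save(cv2.resize(im[120:240,260:390],None,fx=6,fy=5,interpolation=cv2.INTER_NEAREST),'w6c'); print(s['eef_pos'],s['ee_rot'],s['grip_width'],s['force'])
im,d,P=load('wrist')
np.set_printoptions(linewidth=200,suppress=True)
k=(P[...,2]>62)&(P[...,2]<73)&(np.abs(P[...,0]-488)<25)&(np.abs(P[...,1]-258)<25)
n,l,st,c=cv2.connectedComponentsWithStats(k.astype(np.uint8))
for j in range(1,n):
    q=P[l==j]
    if len(q)>5: print(st[j],c[j].round(1),q.mean(0).round(1),q.min(0).round(1),q.max(0).round(1))
im,d,i,s=cap('side'); save(cv2.resize(im[220:320,220:330],None,fx=6,fy=6,interpolation=cv2.INTER_CUBIC),'side6')
E
```

```text
time_s: 5.75
eef_pos: [484.0, 259.5, 184.8]
ee_rot: [-0.0, 0.818, -0.575, 0.0]
force: [-0.3, -0.1, -1.1]
grip_width: 0.685
[483.95150113 259.54967082 184.84071754] [-3.28896006e-04  8.17880847e-01 -5.75387480e-01  2.43557902e-04] 0.6851731491375053 [-0.279102   -0.05087264 -1.12362946]
[308 184   8   8  41] [312.  187.2] [485.3 265.4  68.5] [481.5 262.   64.8] [487.8 268.7  72.9]
[323 184   8   8  36] [326.1 187.2] [489.6 253.4  68.2] [485.4 249.4  65.9] [492.3 256.   71.7]
```

View pics/w6c.png

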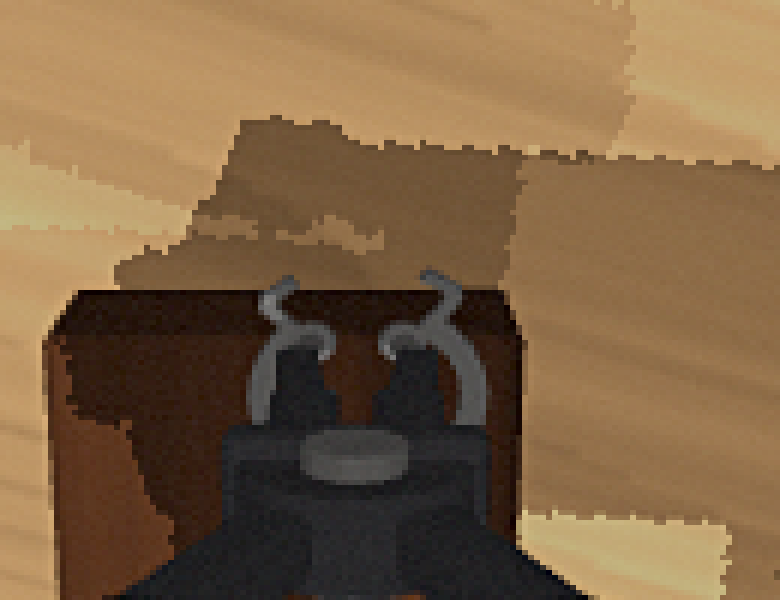

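View pics/side6.png

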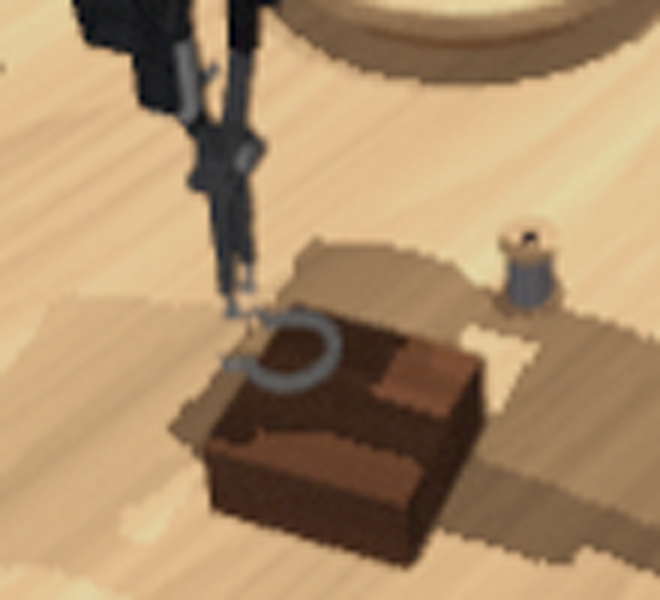

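```bash
python3 - <<'E'
from h import *
np.set_printoptions(suppress=True)
im,d,P=load('wrist'); z=np.load('wrist.npz')
print('blocktop z',np.median(P[205:235,270:280,2]))
k=(np.abs(P[...,2]-44)<5)&(im.min(-1)>90)&(np.abs(P[...,0]-470)<40)&(np.abs(P[...,1]-258)<30)
print('ring z',np.median(P[k][:,2]),k.sum())
a=ray('wrist',z,(304.7,180),44);b=ray('wrist',z,(335.8,179.4),44);m=(a+b)/2
c=ray('wrist',z,(312.1,187.4),67);e=ray('wrist',z,(326.8,187.4),67);n=(c+e)/2
print(a,b,np.linalg.norm(a-b),c,e,np.linalg.norm(c-e)); print('shift',m-n)
for p,q in((a,b),(c,e)):print(np.degrees(np.arctan2(-(p-q)[0],(p-q)[1])))
y=np.radians(19.8);print('in ring frame',(m-n)[0]*np.cos(y)+(m-n)[1]*np.sin(y),-(m-n)[0]*np.sin(y)+(m-n)[1]*np.cos(y))
for v in range(172,192,1): print(v,P[v,308:318,2].round(0),'|',P[v,322:332,2].round(0))
E
```

```text
blocktop z 42.314129376502635
ring z 45.976196122862746 14
[483.06446838 272.53935838  44.        ] [493.8767675  244.22772105  44.        ] 30.306016247432776 [484.82980735 265.11439211  67.        ] [489.3183507  252.61961859  67.        ] 13.276535192881742
shift [  1.39653892  -0.48346564 -23.        ]
20.902006585766657
19.759996964833032
in ring frame 1.1502084638772823 -0.9279442092034865
172 [2. 3. 2. 2. 2. 2. 3. 3. 1. 3.] | [3. 2. 3. 3. 1. 3. 3. 1. 1. 3.]
173 [2. 2. 2. 1. 2. 2. 3. 3. 2. 2.] | [2. 2. 2. 3. 2. 3. 3. 2. 1. 2.]
174 [2. 3. 3. 2. 2. 3. 2. 3. 1. 2.] | [ 2.  3.  3.  3.  2.  2.  3.  3.  2. 46.]
175 [42.  2.  3.  2.  2.  2.  3.  3.  4.  2.] | [ 2.  1.  3.  3.  2.  4.  3.  3. 45. 45.]
176 [45. 42.  3.  2.  2.  2.  1.  3.  2.  3.] | [ 3.  3.  2.  3.  2.  3.  3.  2. 46. 46.]
177 [46. 45.  3.  2.  2.  3.  3.  3.  4.  3.] | [4. 2. 3. 2. 3. 2. 2. 2. 3. 3.]
178 [46.  6.  6.  6.  7.  7.  6.  7.  6.  7.] | [8. 8. 7. 7. 5. 7. 7. 7. 7. 8.]
179 [12. 11. 11. 12. 11. 11. 12. 11. 11. 12.] | [12. 12. 12. 12. 10. 11. 11. 12. 11. 11.]
180 [14. 16. 16. 16. 16. 15. 16. 16. 16. 16.] | [16
[... 328 characters left out ...]
. 67. 32. 31. 32. 32. 32.] | [31. 32. 33. 32. 31. 67. 32. 32. 43. 46.]
185 [45. 65. 67. 68. 67. 68. 67. 36. 35. 36.] | [35. 37. 66. 68. 68. 67. 69. 68. 45. 47.]
186 [46. 68. 68. 68. 66. 69. 68. 66. 39. 38.] | [39. 39. 67. 68. 67. 68. 68. 67. 46. 46.]
187 [67. 67. 70. 69. 70. 67. 69. 69. 42. 42.] | [41. 67. 66. 67. 70. 69. 70. 66. 67. 45.]
188 [68. 71. 73. 73. 72. 69. 69. 68. 42. 41.] | [42. 69. 69. 69. 71. 73. 74. 71. 67. 42.]
189 [65. 76. 76. 74. 73. 71. 69. 69. 41. 43.] | [43. 68. 68. 70. 72. 74. 75. 75. 67. 42.]
190 [82. 82. 83. 84. 82. 68. 68. 69. 42. 41.] | [43. 42. 68. 68. 82. 83. 83. 83. 82. 83.]
191 [85. 85. 85. 85. 85. 69. 68. 42. 43. 42.] | [43. 43. 68. 69. 84. 86. 85. 84. 86. 86.]
```

```bash
python3 -m pendant '[[[-0.37,0.0014,-0.0005,0,0.5],[-0.37,0.0014,-0.0005,-0.01,0.5],[-0.37,0.0014,-0.0005,-0.018,0.5],[-0.37,0.0014,-0.0005,-0.018,0.5],[-0.37,0.0014,-0.0005,-0.018,0.5]]]' 20
python3 - <<'E'
from h import *
im,d,i,s=cap('wrist'); save(cv2.resize(im[150:220,270:370],None,fx=8,fy=8,interpolation=cv2.INTER_NEAREST),'w7c'); print(s['eef_pos'],s['ee_rot'],s['grip_width'],s['force'])
im,d,P=load('wrist')
np.set_printoptions(linewidth=200,suppress=True)
for v in range(172,196,1): print(v,P[v,300:318,2].round(0).astype(int),'|',P[v,322:340,2].round(0).astype(int))
im,d,i,s=cap('side'); save(cv2.resize(im[240:320,230:330],None,fx=7,fy=7,interpolation=cv2.INTER_CUBIC),'side7')
E
```

```text
time_s: 6.35
eef_pos: [485.1, 258.9, 166.0]
ee_rot: [0.0, 0.82, -0.572, -0.0]
force: [1.5, -0.0, -1.5]
grip_width: 0.686
[485.08177495 258.86608902 165.99877992] [ 2.41015387e-04  8.20292865e-01 -5.71943632e-01 -1.98058944e-04] 0.6855754325608072 [ 1.48105346 -0.02720086 -1.53571093]
172 [3 2 3 2 1 2 2 2 2 1 2 3 2 2 2 3 3 3] | [2 2 2 1 3 3 2 2 2 2 2 2 2 2 1 1 1 3]
173 [2 4 3 2 1 4 2 3 1 2 2 3 2 3 2 3 3 3] | [1 3 1 2 3 3 2 3 2 2 3 2 2 1 3 2 3 2]
174 [  3   1   2   2   2 311   3   1   1   2   2   2   2   2   2   2   1   2] | [2 2 2 3 2 2 2 2 2 2 2 4 4 3 3 3 2 3]
175 [2 3 2 3 3 2 1 2 3 2 2 3 2 3 2 2 2 3] | [3 1 3 3 2 3 3 3 3 2 2 2 2 3 1 3 3 1]
176 [2 2 2 2 3 4 3 3 1 2 3 2 3 2 3 2 3 2] | [ 3  2  2  2  2  2  2  2  4 44 43  3  2  2  3  3  2  3]
177 [ 2  1  2  2  2  3 42  1  2  2  2  2  1  2  3  2  2  3] | [ 3  2  3  2  3  2  3  4 44 47 44 43  2  2  3  3  3  4]
178 [ 3  1  1  2  3 46 45 45  4  2  3  3  3  3  3  2  2  3] | [ 2  2  2  3  2  2  2  2 47 46 46 45 46 42  3  2  2  3]
179 [ 2  3  3 43 45 47 48 46  2  3  2  3  3  1  2  2  2  1] | [ 1  3  3  3  3  1  2  2  1 46 45 45 46 45 45  4  1  
[... 1208 characters left out ...]
 62 62 62 62 63 62 52 50 48 32 32] | [33 50 49 51 61 63 62 63 62 62 62 46 46 46 46 43 33 32]
191 [35 35 44 45 45 46 64 66 65 64 66 66 64 49 50 34 36 36] | [37 36 49 50 65 65 65 66 65 65 64 46 46 46 46 46 34 36]
192 [39 38 46 45 46 45 67 68 68 69 69 69 67 49 39 38 39 39] | [38 39 39 48 68 67 68 69 68 69 68 46 47 45 46 46 46 39]
193 [ 41  45 311  45  45  46  70  71  71  71  71  70  70  41  41  41  40  41] | [41 41 40 41 70 71 71 71 71 71 69 47 46 46 47 46 46 41]
194 [42 46 47 46 46 46 72 74 74 74 73 73 73 41 42 42 42 42] | [42 42 42 72 74 74 74 75 73 72 71 41 46 45 45 45 45 45]
195 [46 46 46 46 44 46 74 74 76 77 76 76 75 74 42 41 43 43] | [42 43 43 75 76 76 77 76 75 74 73 41 42 45 46 46 45 46]
```

View pics/w7c.png

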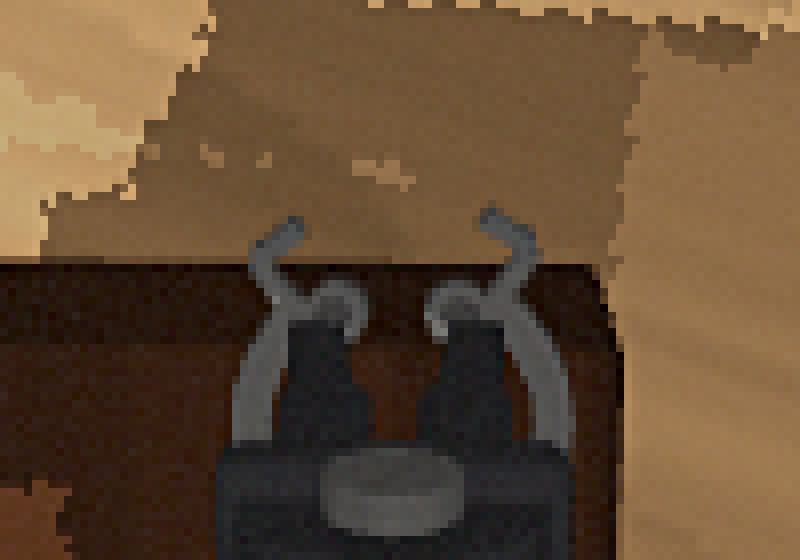

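View pics/side7.png

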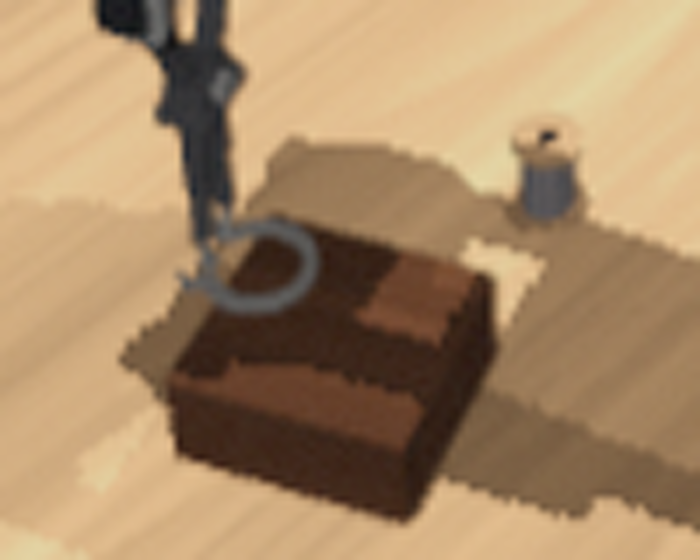

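The ring has slid about 4 mm outward: its fork tips are now 16 rows ahead of the block edge, against 12 before. The flanges must have touched it, so I'll raise and look again.

```bash
python3 -m pendant '[[[-0.37,0,0,0.004,0],[-0.37,0,0,0.01,0],[-0.37,0,0,0.01,0],[-0.37,0,0,0.01,0]]]' 20
cat > meas.py <<'E'
from h import *
import sys
np.set_printoptions(linewidth=220,suppress=True)
im,d,i,s=cap('wrist'); tag=sys.argv[1]; save(cv2.resize(im[150:220,270:370],None,fx=8,fy=8,interpolation=cv2.INTER_NEAREST),'w'+tag); print(s['time_s'],s['eef_pos'],s['grip_width'],s['force'],s['wrist_torque'])
im2,d2,i2,s2=cap('side'); save(cv2.resize(im2[240:320,230:330],None,fx=7,fy=7,interpolation=cv2.INTER_CUBIC),'side'+tag)
im,d,P=load('wrist')
for v in range(172,196,1): print(v,P[v,300:318,2].round(0).astype(int),'|',P[v,322:340,2].round(0).astype(int))
E
python3 meas.py 8
```

```text
time_s: 6.85
eef_pos: [485.3, 258.9, 176.6]
ee_rot: [-0.0, 0.82, -0.572, 0.0]
force: [-0.6, 0.2, -1.8]
grip_width: 0.683
6.85 [485.28000054 258.92690523 176.62445639] 0.6827936138685566 [-0.58570742  0.17748657 -1.80590284] [-0.02303235  0.0333445   0.05519697]
172 [2 3 2 3 2 2 4 3 3 3 2 2 3 3 3 3 2 1] | [2 2 3 2 2 1 2 1 2 1 2 1 4 1 2 2 2 2]
173 [4 2 1 3 2 3 2 2 3 5 3 3 2 2 1 3 2 0] | [ 3  2  4  2  4  2  2  2 44  3  2  1  3  3  2  3  2  3]
174 [3 2 2 2 1 3 1 2 3 2 1 2 3 2 3 2 2 3] | [ 2  2  3  2  3  2  3  2 44 45 42  1  1  3  3  2  2  2]
175 [ 2  2  3  2  3  2 45 45  3  3  2  2  3  3  2  2  2  2] | [ 2  3  4  2  1  3  1 44 46 46 46 44  2  3  3  2  2  1]
176 [ 3  3  1  3 44 45 46 45 44  3  3  2  3  2  3  3  4  3] | [ 3  4  2  2  4  2  2  3 45 46 44 45 46 44  3  2  2  2]
177 [ 3  2  2 44 45 45 47 45  3  3  3  3  3  2  2  3  2  3] | [ 2  3  3  2  2  3  2  3  2 46 45 45 45 45  2  3  3  3]
178 [ 4  1 44 45 46 45 46  2  3  1  2  2  2  3  2  1  2  3] | [ 2  2  2  2  3  1  3  2  1  2  2 45 46 46  3  3  2  3]
179 [ 3  4 47 46 44 45  2  1  2  3  2  4  2  3  3  3  1  1] | [  2   2   3   3   3  
[... 1275 characters left out ...]
 41 45 45 46 47 46 46 58 67 67 66 65 63 59 59 40 41] | [41 59 59 62 65 66 67 66 60 40 41 45 45 44 46 47 44 40]
191 [42 45 45 46 45 45 73 74 75 73 74 75 73 62 60 60 42 41] | [43 60 60 61 74 75 74 73 74 74 74 46 46 46 44 46 46 42]
192 [42 46 47 47 47 46 76 77 77 76 77 78 77 60 59 43 41 43] | [42 43 60 60 77 78 77 76 78 77 76 42 46 45 47 47 46 41]
193 [42 47 46 45 46 45 79 78 79 80 79 80 79 59 41 43 42 42] | [43 42 42 60 79 80 80 80 81 80 79 43 41 45 46 47 46 47]
194 [45 46 46 46 44 42 80 83 83 83 83 82 83 42 42 41 43 43] | [43 43 42 43 84 83 83 83 83 83 81 43 42 47 46 46 46 45]
195 [46 47 46 45 45 42 83 85 86 86 84 86 85 82 42 42 42 42] | [42 42 41 84 85 86 84 86 84 84 83 43 41 45 45 46 47 47]
```

View pics/w8.png

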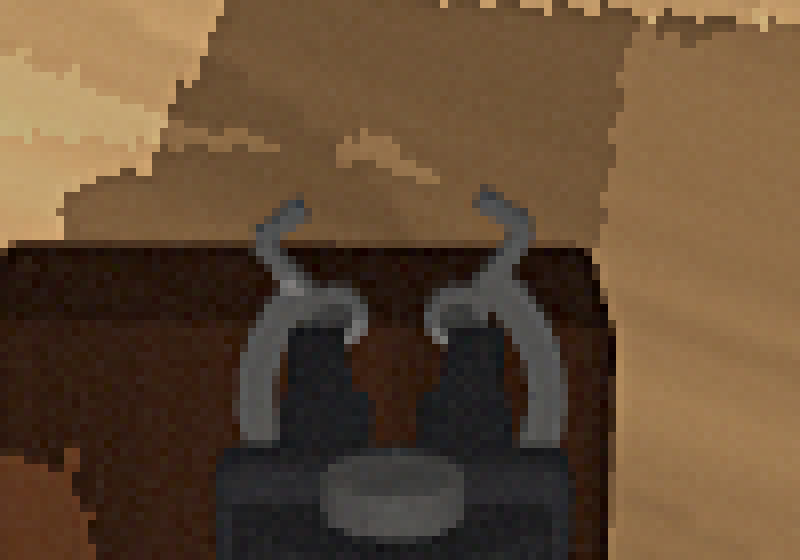

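View pics/side8.png

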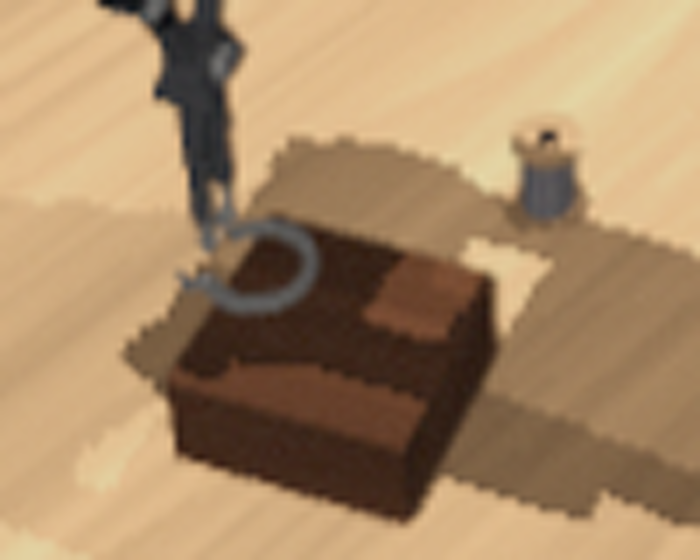

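```bash
python3 - <<'E'
from h import *
np.set_printoptions(suppress=True)
im,d,P=load('wrist'); z=np.load('wrist.npz')
a=ray('wrist',z,(302.5,179.7),46);b=ray('wrist',z,(335.7,179.0),46);m=(a+b)/2
c=ray('wrist',z,(312.2,189.0),59.5);e=ray('wrist',z,(326.5,189.0),59.5);n=(c+e)/2
print(a,b,np.linalg.norm(a-b),c,e,np.linalg.norm(c-e)); print('shift',m-n)
for p,q in((a,b),(c,e)):print(np.degrees(np.arctan2(-(p-q)[0],(p-q)[1])))
y=np.radians(20.2);print('in ring frame',(m-n)[0]*np.cos(y)+(m-n)[1]*np.sin(y),-(m-n)[0]*np.sin(y)+(m-n)[1]*np.cos(y))
# direct: 3D points of flange and ring tips
k=(abs(P[...,2]-59.5)<1.6)&(abs(P[...,0]-488)<20)&(abs(P[...,1]-258)<20); q=P[k]; print('flange pts mean',q.mean(0),k.sum())
yx=np.array([np.cos(y),np.sin(y)])
t=q[:,:2]@yx; print('flange x range',np.percentile(t,[0,5,50,95,100]))
k=(abs(P[...,2]-45.7)<1.5)&(abs(P[...,0]-488)<25)&(abs(P[...,1]-258)<25); k[:171]=0;k[194:]=0
q=P[k]; t=q[:,:2]@yx; s=q[:,:2]@np.array([-yx[1],yx[0]])
for lo in range(-24,-0,1):
    sel=(t-t.max()>lo)&(t-t.max()<=lo+1)
    l=s[sel&(s>s.mean())]; r=s[sel&(s<s.mean())]
    if len(l) and len(r): print((t.max()+lo+.5).round(1),'L',l.min().round(1),l.max().round(1),'R',r.min().round(1),r.max().round(1))
E
```

```text
[486.49645274 274.45055972  46.        ] [497.92004209 245.43220288  46.        ] 31.185949198987963 [484.91027021 263.95056497  59.5       ] [489.37372636 251.84541733  59.5       ] 12.901823128013922
shift [  5.06624913   2.04339015 -13.5       ]
21.48795665346487
20.240131487918738
in ring frame 5.46021839781885 0.16834069800482276
flange pts mean [487.41027277 258.59881035  59.4861392 ] 62
flange x range [542.43359096 543.49089452 547.17348006 549.01224809 549.19617762]
538.2 L 87.4 90.2 R 55.0 58.7
539.2 L 87.4 91.2 R 56.0 59.8
540.2 L 87.4 91.2 R 56.0 60.7
541.2 L 85.4 90.2 R 57.0 60.7
542.2 L 85.5 89.2 R 57.0 61.7
543.2 L 85.4 89.2 R 58.0 62.7
544.2 L 84.5 88.2 R 58.9 63.6
545.2 L 83.5 87.3 R 58.9 63.6
546.2 L 84.4 87.3 R 59.9 64.6
547.2 L 85.4 88.3 R 60.8 63.7
548.2 L 86.3 88.2 R 60.9 62.7
549.2 L 87.3 90.1 R 59.9 61.8
550.2 L 88.1 90.1 R 59.0 61.8
551.2 L 89.1 90.1 R 59.1 60.9
552.2 L 87.3 90.0 R 58.1 60.0
553.2 L 86.3 89.1 R 59.0 60.9
554.2 L 85.4 88.2 R 60.0 62.8
555.2 L 85.3 86.3 R 60.0 63.8
```

```bash
python3 -m pendant '[[[-0.39,0,0,0,0],[-0.39,0.0023,0.0011,0,0.4],[-0.39,0.0045,0.0022,0,0.8],[-0.39,0.0045,0.0022,-0.006,0.8],[-0.39,0.0045,0.0022,-0.006,0.8],[-0.39,0.0045,0.0022,-0.006,0.8]]]' 20
python3 meas.py 9 | head -1
cat > rel.py <<'E'
from h import *
import sys
np.set_printoptions(suppress=True,linewidth=200)
zf=float(sys.argv[1]); yaw=float(sys.argv[2])
im,d,P=load('wrist'); z=np.load('wrist.npz')
y=np.radians(yaw); yx=np.array([np.cos(y),np.sin(y)]); yy=np.array([-yx[1],yx[0]])
c=z['pos'][:2]
t=(P[...,:2]-c)@yx; s=(P[...,:2]-c)@yy
reg=(abs(t)<25)&(abs(s)<28)
def rep(nm,k):
    for lo in np.arange(-6,16,1.):
        sel=k&(t>lo)&(t<=lo+1); l=s[sel&(s>0)]; r=s[sel&(s<0)]
        if len(l) and len(r): print(nm,lo+.5,'L',l.min().round(1),l.max().round(1),'R',r.min().round(1),r.max().round(1),'mid',((l.min()+l.max()+r.min()+r.max())/4).round(1))
kf=reg&(abs(P[...,2]-zf)<1.6); kr=reg&(abs(P[...,2]-45.8)<1.3)
print('hist',np.histogram(P[...,2][reg],bins=np.arange(40,90,2)))
rep('F',kf); rep('R',kr)
E
python3 rel.py 53.5 21
```

```text
time_s: 7.55
eef_pos: [489.5, 261.0, 170.0]
ee_rot: [0.0, 0.824, -0.566, -0.0]
force: [0.9, 0.5, -2.7]
grip_width: 0.694
7.55 [489.50652663 261.04744028 169.95840647] 0.694071713977243 [ 0.94129045  0.47608995 -2.74928833] [-0.03336773 -0.0346521   0.00443138]
hist (array([144, 188, 128,  64,   0,   3,  50,  10,   9,   5,   5,   0,   0,  11,   7,  22,   9,   9,  13,  10,  13,   9,  14,   7]), array([40, 42, 44, 46, 48, 50, 52, 54, 56, 58, 60, 62, 64, 66, 68, 70, 72, 74, 76, 78, 80, 82, 84, 86, 88]))
F -0.5 L 3.2 4.1 R -6.7 -5.8 mid -1.3
F 0.5 L 2.3 3.2 R -5.8 -4.9 mid -1.3
F 1.5 L 1.4 8.7 R -11.2 -4.9 mid -1.5
F 2.5 L 2.3 7.7 R -11.2 -4.0 mid -1.3
F 3.5 L 2.3 7.7 R -9.4 -4.9 mid -1.0
F 4.5 L 2.3 5.9 R -10.2 -4.9 mid -1.7
F 5.5 L 5.0 6.8 R -9.3 -6.7 mid -1.0
R -5.5 L 11.7 12.6 R -17.2 -14.4 mid -1.8
R -4.5 L 11.7 12.7 R -16.3 -14.4 mid -1.6
R -1.5 L 11.6 12.6 R -15.3 -13.4 mid -1.1
R -0.5 L 12.6 14.4 R -16.2 -14.3 mid -0.8
R 0.5 L 11.6 11.6 R -15.2 -15.2 mid -1.8
R 1.5 L 12.6 14.4 R -17.0 -15.1 mid -1.3
R 2.5 L 10.7 14.4 R -17.9 -15.2 mid -2.0
R 3.5 L 9.8 13.5 R -15.1 -14.2 mid -1.5
R 4.5 L 8.8 11.6 R -17.0 -12.4 mid -2.2
R 5.5 L 9.7 10.7 R -16.0 -11.4 mid -1.8
R 6.5 L 9.8 9.8 R -12.3 -12.3 mid -1.3
```

View pics/w9.png

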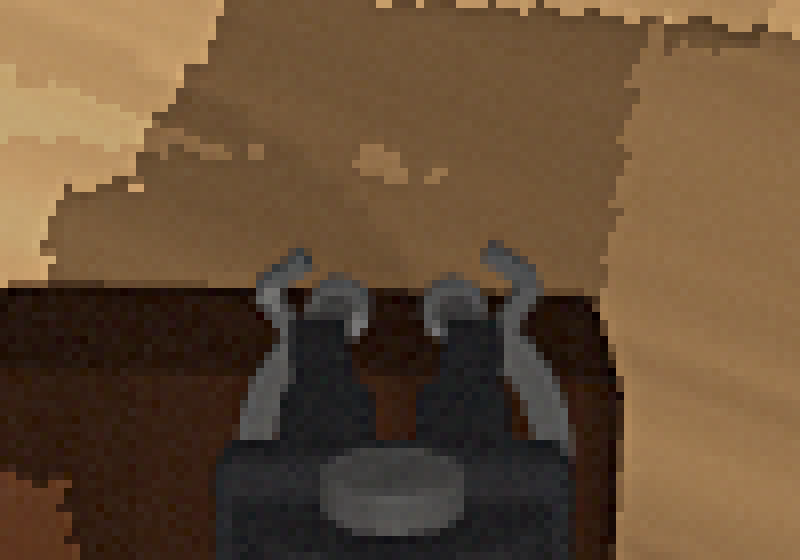

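```bash
python3 -m pendant '[[[-0.39,-0.0002,-0.0002,-0.004,0],[-0.39,-0.0002,-0.0002,-0.008,0],[-0.39,-0.0002,-0.0002,-0.0135,0],[-0.39,-0.0002,-0.0002,-0.0135,0],[-0.39,-0.0002,-0.0002,-0.0135,0]]]' 20
python3 meas.py 10 ; python3 rel.py 40 21 | tail -15
```

```text
time_s: 8.15
eef_pos: [489.5, 260.9, 156.7]
ee_rot: [0.0, 0.824, -0.566, -0.0]
force: [-0.1, -0.5, -1.2]
grip_width: 0.696
8.15 [489.45093407 260.89145857 156.66369686] 0.6963878490612558 [-0.1380559  -0.47131782 -1.18640198] [-0.00217195 -0.01898811  0.02970753]
172 [2 3 3 2 1 2 1 3 2 2 2 2 1 3 1 2 4 4] | [  2   2   3   3   1 301   2   2   3   1   2   2   2   2   3   2   2   3]
173 [2 2 2 2 2 2 4 3 2 2 2 1 1 3 3 2 1 2] | [3 2 2 2 2 3 3 3 1 2 3 4 2 3 3 2 2 2]
174 [2 2 1 3 3 4 2 2 2 2 1 3 3 2 3 2 2 3] | [3 3 2 2 2 3 3 4 3 4 1 3 0 2 3 2 3 2]
175 [1 3 2 2 3 2 3 3 2 2 3 4 2 3 2 3 1 2] | [3 3 2 2 1 4 4 3 3 2 1 3 4 2 3 2 2 3]
176 [3 5 2 3 3 2 3 1 3 4 2 1 3 3 1 4 3 2] | [3 3 2 2 1 2 2 1 2 2 2 3 2 3 2 2 2 2]
177 [2 3 3 2 3 3 3 2 3 2 3 3 2 4 3 2 2 2] | [2 1 1 3 2 2 2 3 2 1 4 3 3 3 3 3 3 2]
178 [3 2 2 2 2 1 2 2 3 2 3 2 2 2 0 2 2 2] | [  2   3   1   3   3   3   3   2   3   2   3   3   1   2 301   3   2   2]
179 [2 2 2 3 2 2 3 3 3 3 3 2 2 1 2 2 2 2] | [2 3 0 2 2 2 2 3 1 3 2 2 2 1 3 2 3 3]
180 [4 2 2 2 1 2 3 3 1 3 2 2 4 2 3 1 3 2] | [  4 301   2   3   2   3   3   3   2   3   3   3   3   3   2   2
[... 1650 characters left out ...]
3 63 25 24 24 23] | [ 25  23  24  64  64  65  64  65  64  63 301  47  46  44  23  22  22  22]
F 2.5 L 2.3 7.7 R -10.3 -5.8 mid -1.5
F 3.5 L 4.1 6.8 R -9.4 -5.8 mid -1.1
R -5.5 L 11.2 12.0 R -17.3 -12.8 mid -1.7
R -4.5 L 11.2 12.9 R -16.4 -13.8 mid -1.5
R -3.5 L 11.1 11.1 R -16.4 -13.7 mid -2.0
R -2.5 L 11.2 12.0 R -14.6 -13.6 mid -1.2
R -1.5 L 11.1 12.9 R -15.4 -13.7 mid -1.3
R -0.5 L 11.1 13.7 R -16.3 -13.6 mid -1.3
R 0.5 L 12.0 14.7 R -16.2 -6.6 mid 1.0
R 1.5 L 4.9 13.8 R -17.1 -15.3 mid -3.4
R 2.5 L 5.8 13.7 R -18.0 -7.4 mid -1.5
R 3.5 L 11.1 14.6 R -17.1 -15.3 mid -1.7
R 4.5 L 8.4 11.9 R -16.2 -12.7 mid -2.1
R 5.5 L 9.3 11.1 R -15.4 -12.7 mid -1.9
R 6.5 L 10.2 10.2 R -13.6 -11.7 mid -1.2
```

View pics/w10.png

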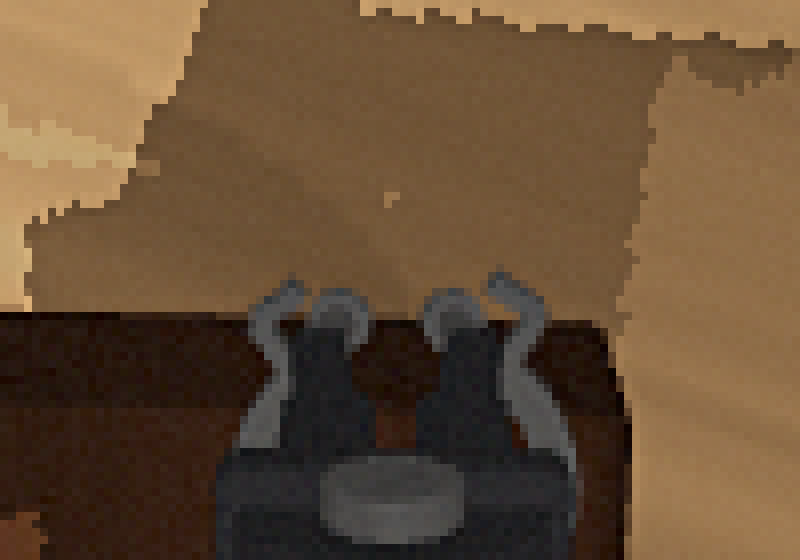

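View pics/side10.png

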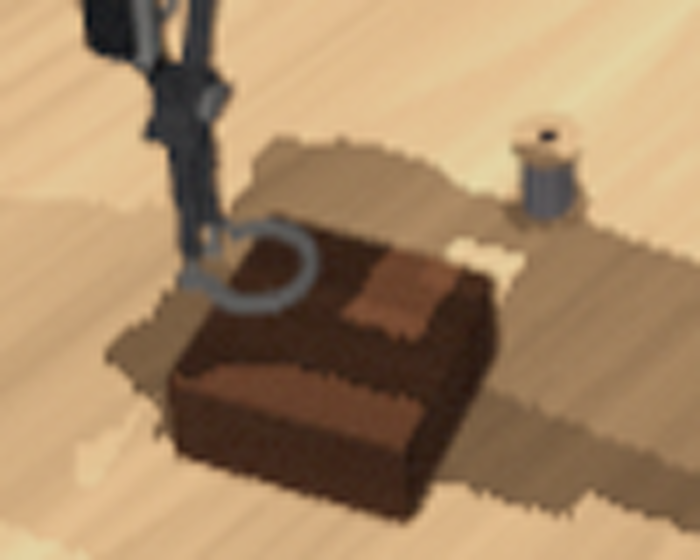

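```bash
python3 -m pendant '[[[-0.39,0.0011,0.0004,0,0],[-0.39,0.0011,0.0004,0,0],[-0.3,0.0011,0.0004,0,0],[-0.2,0.0011,0.0004,0,0],[-0.1,0.0011,0.0004,0,0],[-0.1,0.0011,0.0004,0,0],[-0.1,0.0011,0.0004,0,0]]]' 30
python3 meas.py 11 | head -1 ; python3 rel.py 39.5 21
```

```text
time_s: 8.95
eef_pos: [490.6, 261.3, 156.8]
ee_rot: [-0.0, 0.824, -0.566, 0.0]
force: [0.6, 0.9, -1.6]
grip_width: 0.551
8.95 [490.59247763 261.31005054 156.8271286 ] 0.5510025834966548 [ 0.62560141  0.93916082 -1.57332927] [ 0.04962949 -0.06419201  0.023144  ]
hist (array([ 99, 197,  31,  28,  18,  11,   8,  11,  13,  12,  12,  14,  13,   8,  10,  10,  10,  15,  24,  23,  21,  15,  21,  18]), array([40, 42, 44, 46, 48, 50, 52, 54, 56, 58, 60, 62, 64, 66, 68, 70, 72, 74, 76, 78, 80, 82, 84, 86, 88]))
F 5.5 L 9.6 12.2 R -13.9 -12.0 mid -1.1
R -5.5 L 14.8 14.8 R -19.2 -17.3 mid -1.7
```

View pics/w11.png

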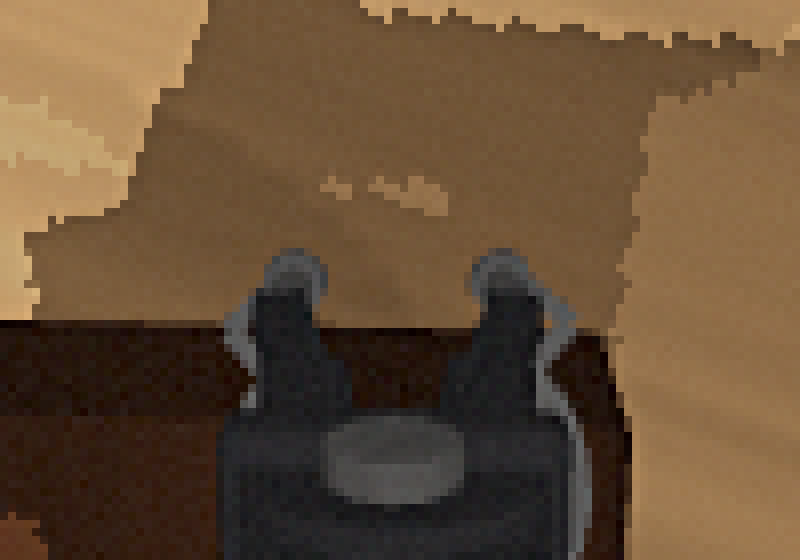

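View pics/side11.png

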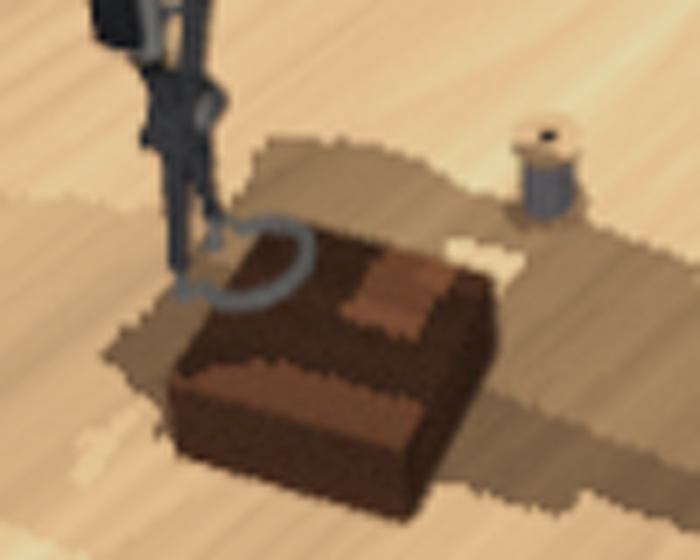

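```bash
python3 - <<'E'
from h import *
np.set_printoptions(linewidth=240,suppress=True)
im,d,P=load('wrist')
for v in range(176,206,1): print(v,P[v,296:316,2].round(0).astype(int),'|',P[v,324:344,2].round(0).astype(int))
save(cv2.resize(im[100:400,160:480],None,fx=2.4,fy=2,interpolation=cv2.INTER_CUBIC),'w11full')
E
```

```text
176 [3 1 3 2 2 2 2 1 2 2 2 4 2 2 3 3 2 2 3 2] | [2 2 1 2 1 2 3 3 3 3 2 2 2 3 2 2 2 2 3 2]
177 [2 2 2 1 3 3 2 3 1 4 1 1 2 2 3 2 3 3 3 1] | [2 2 2 2 3 2 2 2 2 3 3 2 2 3 3 2 3 4 3 4]
178 [2 3 2 2 2 3 2 2 2 1 2 1 2 3 1 1 3 2 3 2] | [4 3 4 3 3 2 2 2 2 2 3 3 3 3 3 2 2 2 3 3]
179 [2 3 2 3 1 2 2 3 2 2 4 2 3 3 4 3 2 2 3 1] | [3 2 1 3 2 3 3 3 2 3 3 3 2 1 3 3 2 2 2 2]
180 [2 2 3 3 2 4 3 2 2 2 3 3 3 3 3 1 2 3 4 2] | [2 2 3 2 2 3 2 4 2 2 2 3 2 2 4 3 4 3 2 4]
181 [ 3  2  3  2  3  1  3  2  2 35 36 36  2  3  2  2  2  3  2  2] | [ 1  3  3  3  3  3  1 35 33 35  1  3  3  1  3  2  2  2  1  1]
182 [ 3  4  3  3  3  2  3  1 35 36 37 38 36 36  3  0  2  3  2  2] | [ 3  3  1  2  3  1 36 38 38 36 36  2  2  3  2  3  3  1  3  3]
183 [ 3  2  3  2  2  2  2 36 36 37 36 36 38 36 35  3  2  4  2  3] | [ 2  2  3  3  2 36 38 36 37 36 36 36  3  2  2  3  3  2  2  3]
184 [ 1  2  2  1  2  2  3 36 36 40 40 38 37 36 37  2  3  1  3  2] | [ 4  3  2  2  2 38 36 38 38 38 38 36 36  3  3  3  3  3  2  4]
185 [ 2  3  2  1  2  2  3 35 41 42 41 41 38 36 35  2  2  2  3  2] | [ 2  3  3  2  3 36 36 40 40 42 42 37 42 42  4  3  4  1  2  3]

[... 2139 characters left out ...]
 46  45  37  36  35]
202 [ 41  41 105 108 107 108 106 107 106 108 108 108 107 108 107 107 107 108 107 109] | [108 109 107 106 107 107 106 107 109 107 106 107 108 106 107 107  46  46  40  40]
203 [ 43  42 107 109 108 110 108 109 109 110 109 110 109 109 108 109 110 112 110 110] | [111 109 109 109 109 109 108 109 109 108 109 109 109 109 109 107 107  45  41  41]
204 [ 43 106 110 110 110 110 109 109 110 110 110 110 110 110 110 112 112 112 113 112] | [113 112 112 111 110 110 109 109 110 109 110 110 110 110 110 110 109  46  46  43]
205 [ 42 109 111 111 109 111 110 110 110 110 110 111 111 110 114 113 114 114 113 113] | [115 114 114 113 111 110 110 111 110 110 110 110 110 111 111 110 110  45  47  41]
```

View pics/w11full.png

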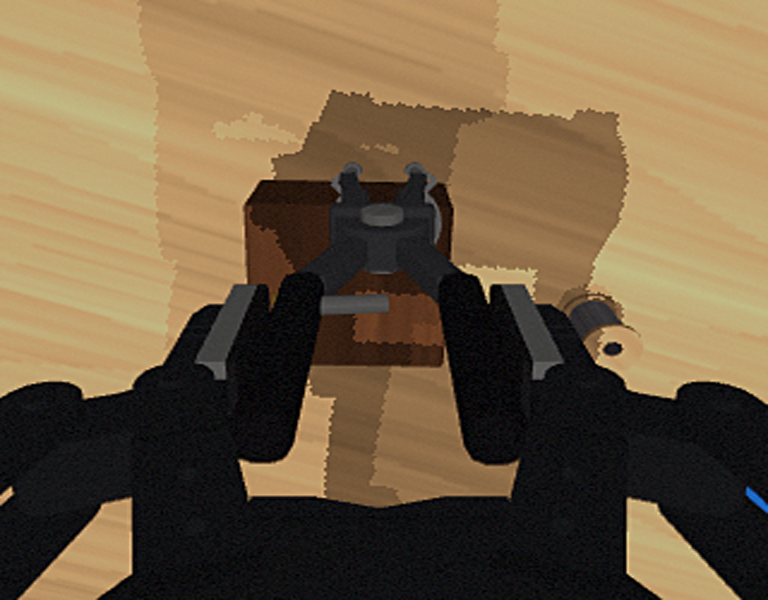

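```bash
cat > tilt.py <<'E'
from h import *
np.set_printoptions(linewidth=240,suppress=True)
im,d,P=load('wrist'); z=np.load('wrist.npz')
R=Rn.from_quat(z['rot'][[1,2,3,0]]).as_matrix()
Q=(P-z['pos'])@R   # tool frame: x jaw, y back(-fwd), z down
F=-Q[...,1]; S=-Q[...,0]; Z=-Q[...,2]
dark=(im.max(-1)<70)|True
for lo in range(-125,50,6):
    k=(Z>lo)&(Z<lo+6)&(abs(S)<26)&(F>-20)&(F<20)
    if k.sum()>8:
        a=k&(S>0);b=k&(S<0)
        print(lo+3,'fwd',np.percentile(F[k],[3,50,97]).round(1),'L',np.percentile(S[a],[3,97]).round(1) if a.any() else '','R',np.percentile(S[b],[3,97]).round(1) if b.any() else '',k.sum())
E
python3 tilt.py
```

```text
-122 fwd [-11.3   2.8   7.4] L [ 1.2 24.6] R [-25.2  -1.6] 102
-116 fwd [-19.  -11.4   5.7] L [ 9.9 25.9] R [-25.9 -12. ] 191
-110 fwd [-19.5  -7.7   6.8] L [ 9.6 19.6] R [-22.9 -13.9] 72
-104 fwd [2.9 6.6 7. ] L [ 8.5 13.3] R [-16.8 -11.5] 30
-98 fwd [3.  6.5 6.9] L [ 7.6 13.2] R [-15.5 -10.4] 37
-92 fwd [5.6 6.3 6.6] L [ 6.6 12. ] R [-14.7  -9.4] 35
-86 fwd [5.5 6.4 7.3] L [ 4.4 12.1] R [-14.1  -7.7] 29
-80 fwd [5.9 6.7 7.3] L [ 4.3 12.2] R [-14.3  -6.4] 59
-74 fwd [5.3 6.7 7.1] L [ 3.5 11.9] R [-14.1  -5.6] 60
-68 fwd [6.4 6.7 6.9] L [ 3.8 10.8] R [-12.8  -6.5] 19
-50 fwd [ 0.6 11.9 12.6] L [ 1.1 14.1] R [-15.3  -0.4] 168
-44 fwd [ 1.1  9.6 12.6] L [ 1.  13.3] R [-15.1  -0.9] 277
-38 fwd [-0.6  8.7 12.3] L [ 0.4 11. ] R [-12.6  -0.2] 289
-32 fwd [-4.6  4.5  8.6] L [ 0.4 10.5] R [-11.5  -0.2] 445
-26 fwd [-1.9  5.4  6.2] L [ 4.8 13.3] R [-14.4  -5.8] 198
-20 fwd [-1.6  5.3  6.1] L [ 7.1 15.6] R [-16.8  -8. ] 211
-14 fwd [-2.1  5.   5.9] L [ 9.2 17.4] R [-18.7 -10.1] 230
-8 fwd [-1.4  5.   7. ] L [11.5 20.9] R [-21.3 -12.1] 186
-2 fwd [-1.   5.2  7.1] L [ 0.8 21.8] R [-22.2  -0.1] 320
4 fwd [-0.7  4.9  7.1] L [ 1.5 23.6] R [-23.3  -1.1] 403
10 fwd [ 0.5  6.  11.2] L [13.1 25.3] R [-25.1 -13.4] 372
16 fwd [-0.1  6.  11.5] L [13.3 25.5] R [-25.6 -13.4] 430
22 fwd [ 0.   5.8 11.5] L [13.4 25.6] R [-25.6 -13.4] 484
28 fwd [ 0.1  5.6 11.5] L [13.5 25.3] R [-25.4 -13.4] 553
34 fwd [ 0.7  5.5 11.5] L [13.7 25.4] R [-25.3 -13.5] 617
40 fwd [-1.   5.4 11.4] L [13.7 25.7] R [-25.6 -13.4] 936
46 fwd [-1.6  4.9  9.1] L [13.8 25.4] R [-25.6 -13.4] 722
52 fwd [-4.9  1.7 12.3] L [14.6 25.4] R [-25.3 -13.9] 1295
```

The pins are spreading the ring from the front fork arms: pins at row 185, seats at row 190.5, so they sit too far forward. I'll relax, re-align and squeeze again.

```bash
python3 -m pendant '[[[-0.2,0,0,0,0],[-0.33,0,0,0,0],[-0.35,0,0,0,0],[-0.35,0,0,0,0],[-0.35,0,0,0,0]]]' 20
python3 meas.py 12 | head -1 ; python3 tilt.py | head -12
python3 - <<'E'
from h import *
np.set_printoptions(linewidth=240,suppress=True)
im,d,P=load('wrist')
for v in range(178,204,1): print(v,P[v,298:318,2].round(0).astype(int),'|',P[v,322:342,2].round(0).astype(int))
E
```

```text
time_s: 9.55
eef_pos: [490.5, 261.3, 156.8]
ee_rot: [0.0, 0.824, -0.566, -0.0]
force: [-0.6, -0.1, -1.2]
grip_width: 0.673
9.55 [490.54342583 261.30183848 156.78566858] 0.6729481722458716 [-0.63027288 -0.08248218 -1.2062964 ] [-0.0227668  -0.01473672 -0.0063042 ]
-122 fwd [-11.5 -10.6   3.9] L [ 0.5 24.8] R [-25.4  -0.4] 56
-116 fwd [-19.5 -11.2   6.8] L [ 2.3 25.8] R [-25.9  -1.4] 245
-110 fwd [-12.   -0.6   5.4] L [ 5.3 14.8] R [-21.   -9.9] 115
-104 fwd [5.1 6.3 6.6] L [ 4.9 10.6] R [-12.2  -7.4] 15
-98 fwd [5.9 6.4 6.7] L [4.7 9.8] R [-12.1  -7. ] 29
-92 fwd [5.4 6.1 6.5] L [4.2 9.5] R [-11.8  -6.4] 37
-86 fwd [5.6 6.  6.5] L [4.  9.3] R [-11.2  -5.9] 35
-80 fwd [6.1 6.6 6.8] L [2.  9.8] R [-11.5  -3.9] 43
-74 fwd [5.5 6.4 6.9] L [2.  9.8] R [-11.7  -3.3] 59
-68 fwd [5.6 6.4 6.8] L [2.  9.6] R [-11.4  -3.9] 56
-50 fwd [11.3 11.8 12.1] L [ 0.9 12.9] R [-14.1  -0.7] 48
-44 fwd [ 1.2 10.4 12.3] L [ 1.7 13.8] R [-15.3  -1.2] 287
178 [3 2 2 2 2 2 2 2 2 3 2 4 2 2 3 2 3 4 1 1] | [1 1 3 3 2 3 3 2 2 4 1 3 2 2 2 1 2 3 3 2]
179 [3 3 4 2 2 3 1 2 2 2 2 2 2 4 2 1 3 2 2 3] | [2 2 2 2 1 2 2 2 2 
[... 2522 characters left out ...]
 46  83  83  83  84  84  84 302  85  84  84  84  33  32] | [81 82 83 83 84 85 84 83 85 84 83 83 45 45 45 42 31 32 31 31]
200 [36 37 35 35 44 46 82 85 86 85 85 86 86 87 86 86 86 85 36 35] | [83 85 87 85 85 86 86 86 86 87 85 84 45 45 46 46 33 33 33 33]
201 [ 40  38  40  39  46  46 302  88  89  90  88  88  88  89  89  88  89  87  38  39] | [86 88 89 88 88 87 87 88 88 87 88 89 45 46 44 45 45 37 38 37]
202 [40 40 39 45 46 46 88 90 91 90 90 91 91 89 91 91 91 88 41 41] | [89 89 90 90 90 90 91 90 91 91 90 89 45 45 45 45 46 44 39 41]
203 [ 41 108 108 110 108 109 109 109 109 109 108 108 109 108 108 109 109 109 109 108] | [108 109 109 108 110 108 109 109 108 108 108 108 108 108 109 109 108  45  41  42]
```

View pics/w12.png

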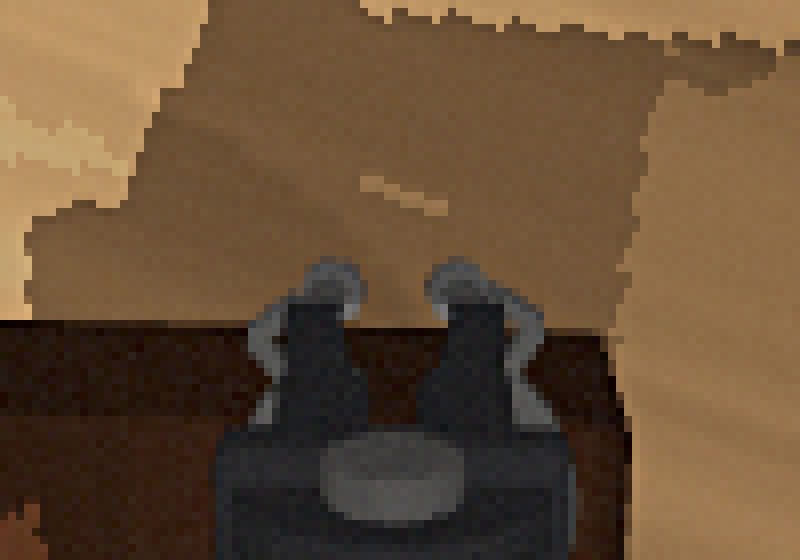

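View pics/side12.png

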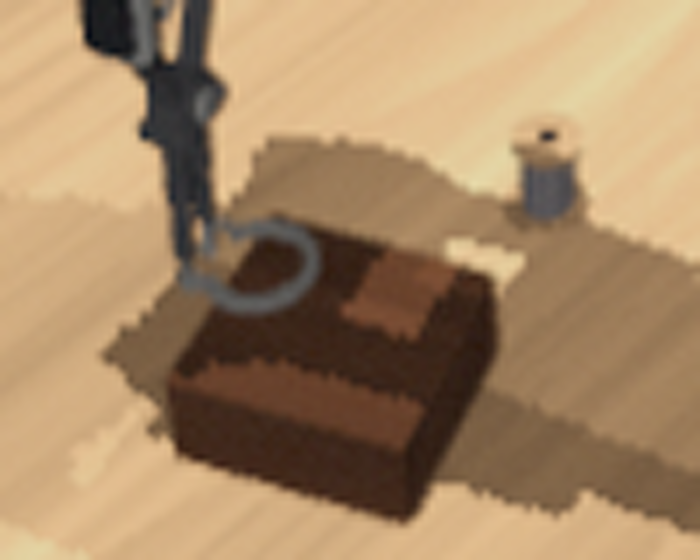

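```bash
python3 -m pendant '[[[-0.35,-0.0018,-0.0007,0.0005,0],[-0.35,-0.0036,-0.0013,0.001,0],[-0.35,-0.0036,-0.0013,0.001,0],[-0.35,-0.0036,-0.0013,0.001,0]]]' 20
python3 meas.py 13 | head -1 ; python3 tilt.py | head -9
python3 - <<'E'
from h import *
np.set_printoptions(linewidth=240,suppress=True)
im,d,P=load('wrist')
for v in range(178,200,1): print(v,P[v,298:318,2].round(0).astype(int),'|',P[v,322:342,2].round(0).astype(int))
E
```

```text
time_s: 10.05
eef_pos: [486.9, 260.0, 157.8]
ee_rot: [-0.0, 0.824, -0.566, 0.0]
force: [-0.5, -0.2, -0.9]
grip_width: 0.678
10.05 [486.9360919  259.98975312 157.84359728] 0.6776786285331265 [-0.4797625  -0.18491936 -0.93968261] [0.01875486 0.03019819 0.07535114]
-122 fwd [-7.4 -6.7  6.1] L [ 0.7 25.1] R [-25.4  -1.2] 68
-116 fwd [-19.2  -8.6   6.3] L [ 0.5 25.8] R [-25.9  -0.4] 362
-110 fwd [-11.   -1.6   7.3] L [ 5.7 15.7] R [-21.1 -10.9] 147
-104 fwd [4.  5.9 6.2] L [ 5.6 10.8] R [-12.3  -7.5] 24
-98 fwd [5.5 5.8 6.3] L [4.7 9.8] R [-12.1  -7. ] 30
-92 fwd [4.8 5.6 6.2] L [4.6 9.5] R [-11.8  -6.1] 36
-86 fwd [5.  5.6 6.1] L [4. 9.] R [-11.3  -6.3] 30
-80 fwd [4.9 6.2 6.7] L [2.  9.8] R [-12.   -3.4] 41
-74 fwd [5.2 6.1 6.5] L [ 2.  10.4] R [-11.7  -3.3] 63
178 [1 2 3 3 1 1 3 0 2 3 3 2 3 2 2 2 2 2 3 2] | [2 2 3 2 4 3 2 2 2 2 2 2 3 2 3 2 1 3 3 2]
179 [2 2 2 2 3 2 2 0 2 1 1 2 4 3 2 2 1 4 3 2] | [2 2 2 2 3 3 2 3 3 2 3 3 2 3 3 1 4 3 2 3]
180 [2 2 2 2 2 2 1 3 2 2 3 4 3 3 3 3 3 2 3 2] | [3 2 3 4 1 1 3 2 3 2 1 2 3 1 3 3 3 2 2 2]
181 [3 2 2 3 2 3 2 3 3 2 4 2 3 2 3 2 3 2 2 3] | [2 2 4 2 2 3 
[... 1708 characters left out ...]
8 71 68 69 70 69 69 67 46 47 44 28 29 29 28 28 28]
195 [34 35 35 33 33 34 43 46 71 72 72 74 72 73 72 70 33 33 33 33] | [33 34 33 72 72 73 72 72 72 72 69 47 45 47 45 32 31 31 32 31]
196 [37 37 36 37 37 44 46 46 77 76 77 77 78 75 76 76 36 35 35 37] | [36 35 76 77 77 75 76 74 74 75 68 46 46 45 46 45 35 36 34 34]
197 [41 40 40 40 43 45 46 79 79 79 78 79 80 79 79 80 79 78 39 39] | [39 78 79 79 79 80 79 80 80 79 81 78 46 46 46 46 39 38 38 38]
198 [42 43 42 41 45 46 45 81 81 82 82 82 82 81 82 82 82 80 40 40] | [77 80 82 82 82 81 82 82 81 82 82 79 47 46 46 45 46 40 41 41]
199 [43 42 42 45 46 47 47 83 84 84 84 83 85 85 84 84 83 83 41 42] | [80 83 85 84 85 83 83 84 83 83 83 82 46 45 46 46 45 47 42 42]
```

View pics/w13.png

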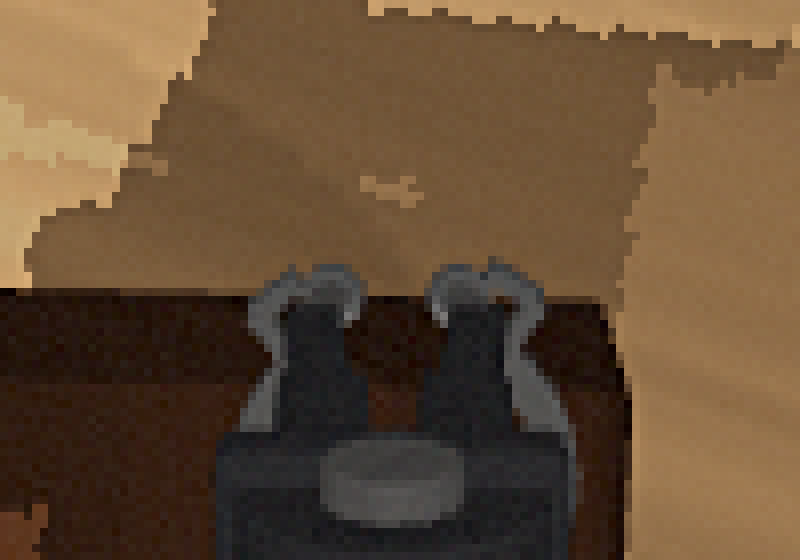

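```bash
python3 -m pendant '[[[-0.35,-0.0004,-0.0002,0,1.5],[-0.35,-0.0004,-0.0002,0,1.5],[-0.3,-0.0004,-0.0002,0.0005,1.5],[-0.25,-0.0004,-0.0002,0.001,1.5],[-0.2,-0.0004,-0.0002,0.0018,1.5],[-0.2,-0.0004,-0.0002,0.0018,1.5],[-0.2,-0.0004,-0.0002,0.0018,1.5]]]' 20
python3 meas.py 14 | head -1 ; python3 tilt.py | head -9
python3 - <<'E'
from h import *
np.set_printoptions(linewidth=240,suppress=True)
im,d,P=load('wrist')
for v in range(178,200,1): print(v,P[v,296:316,2].round(0).astype(int),'|',P[v,324:344,2].round(0).astype(int))
E
```

```text
time_s: 10.85
eef_pos: [486.6, 259.8, 159.6]
ee_rot: [-0.0, 0.832, -0.555, 0.0]
force: [0.7, -0.3, -1.4]
grip_width: 0.599
10.85 [486.57896389 259.78392344 159.61486624] 0.5992780799396138 [ 0.70645423 -0.32646553 -1.43870837] [-0.00667881 -0.07358433 -0.06174853]
-122 fwd [-7.8 -6.   4.9] L [ 0.5 25. ] R [-25.2  -1. ] 109
-116 fwd [-18.8  -9.    6.9] L [ 1.4 25.3] R [-25.2  -0.4] 410
-110 fwd [-6.1  3.9  7.4] L [ 9.4 12. ] R [-16.5 -11.2] 11
-104 fwd [0.2 4.8 5.1] L [ 7.4 12.5] R [-15.   -9.8] 38
-98 fwd [3.8 4.8 5.3] L [ 6.6 11.4] R [-14.4  -9. ] 27
-92 fwd [4.  4.6 5. ] L [ 6.2 11.1] R [-13.6  -8.1] 35
-86 fwd [4.3 4.7 4.8] L [ 5.3 10.6] R [-12.5  -7.8] 24
-80 fwd [4.3 5.2 5.6] L [ 2.8 11.4] R [-13.6  -5. ] 55
-74 fwd [3.8 5.2 5.5] L [ 3.4 11.1] R [-13.4  -4.9] 62
178 [3 2 2 2 3 2 2 3 1 2 2 1 3 2 2 3 1 2 3 2] | [2 2 2 3 2 4 1 1 2 2 2 2 2 1 3 4 2 3 2 3]
179 [2 3 3 2 3 2 2 1 3 3 2 2 2 3 3 2 2 2 3 3] | [2 2 2 2 2 1 3 4 2 2 2 3 3 2 1 3 2 2 2 2]
180 [2 3 1 2 3 2 2 3 3 2 2 3 3 2 3 3 2 2 3 3] | [1 2 2 2 2 3 2 2 1 2 2 1 2 2 1 2 3 2 2 3]
181 [4 2 3 2 2 3 3 1 3 1 2 2 4 2 2 1 3 2 2 3] | [1 2
[... 1697 characters left out ...]
66 59 30 30 30 29 29 30 31 28]
195 [39 38 38 38 39 38 38 58 70 70 71 71 70 71 71 71 36 35 37 37] | [36 35 35 70 71 70 70 71 71 71 69 57 45 34 34 33 34 34 31 32]
196 [41 40 42 41 41 40 43 45 72 73 74 73 74 73 73 73 40 41 39 39] | [37 37 38 73 73 73 74 74 74 72 70 58 46 42 36 36 35 36 36 35]
197 [41 42 43 43 42 42 46 46 79 79 78 79 78 78 79 78 78 77 41 41] | [ 40  78  77  78  78  78  78  78  78  78 304  46  44  44  39  39  40  39  38  38]
198 [43 42 41 42 42 46 46 79 80 81 80 80 81 81 80 81 82 80 42 41] | [79 81 81 82 81 82 80 80 81 81 79 78 46 46 46 42 40 41 40 42]
199 [42 42 42 42 44 46 46 81 82 84 83 82 83 83 83 81 82 84 80 44] | [81 83 83 84 83 84 82 83 84 82 82 81 46 45 46 43 41 42 42 41]
```

View pics/w14.png

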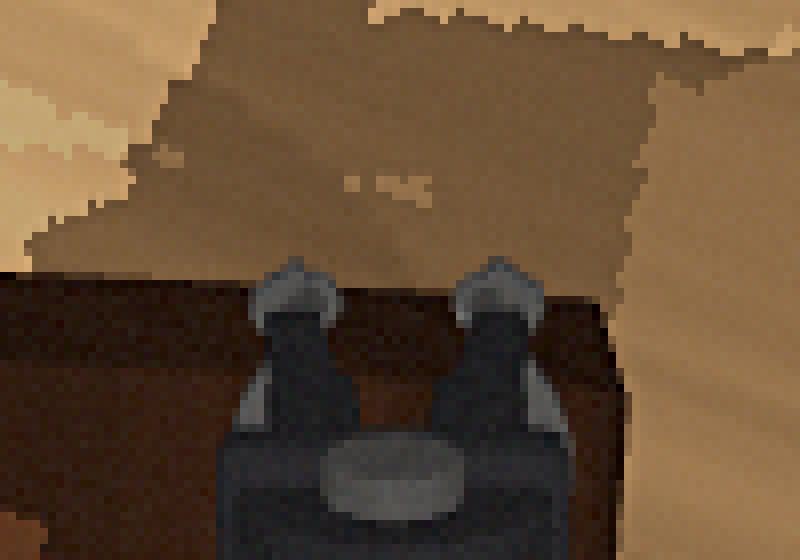

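View pics/side14.png

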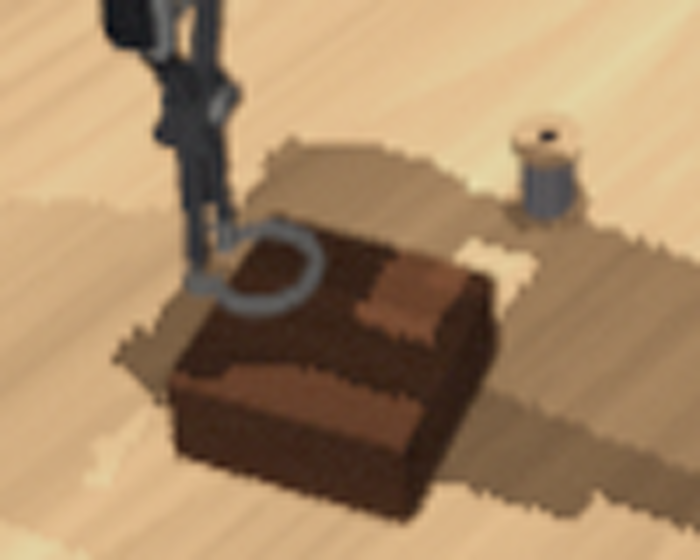

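Both pins are seated in the forks, symmetric at (307,186) and (332,186). Squeezing on to the stop.

```bash
python3 -m pendant '[[[-0.1,0,0,0.0008,0],[0.0,0,0,0.0016,0],[0.1,0,0,0.0022,0],[0.2,0,0,0.0028,0],[0.3,0,0,0.003,0],[0.4,0,0,0.003,0],[0.6,0,0,0.003,0],[0.6,0,0,0.003,0],[0.6,0,0,0.003,0],[0.6,0,0,0.003,0]]]' 40
python3 meas.py 15 | head -1 ; python3 tilt.py | head -9
python3 - <<'E'
from h import *
np.set_printoptions(linewidth=240,suppress=True)
im,d,P=load('wrist')
for v in range(176,200,1): print(v,P[v,288:308,2].round(0).astype(int),'|',P[v,330:350,2].round(0).astype(int))
E
```

```text
time_s: 11.95
eef_pos: [486.6, 259.8, 162.6]
ee_rot: [-0.0, 0.832, -0.555, -0.0]
force: [0.2, -0.1, -0.9]
grip_width: 0.341
11.95 [486.5698399  259.79061747 162.58309111] 0.34138336432397365 [ 0.1724178  -0.12150305 -0.87988702] [-0.00087983 -0.01659515 -0.03779108]
-122 fwd [-19.2  -7.6   5.2] L [ 0.6 25.6] R [-25.5  -0.4] 232
-116 fwd [-19.3 -11.4   6.2] L [19.8 24.1] R [-25.6 -20.7] 128
-110 fwd [1.1 5.  5.2] L [18.3 22.4] R [-23.9 -18.9] 26
-104 fwd [-0.3  4.8  5.3] L [15.6 21.5] R [-23.8 -17.5] 46
-98 fwd [-0.3  4.7  5.2] L [14.4 19.9] R [-21.5 -16. ] 46
-92 fwd [2.8 4.8 5.3] L [12.3 18.8] R [-20.2 -13.8] 36
-86 fwd [1.1 5.4 5.7] L [ 9.3 17.2] R [-18.8 -10.7] 45
-80 fwd [0.2 5.3 5.8] L [ 8.3 17.1] R [-18.5  -9.8] 72
-74 fwd [4.5 5.3 5.7] L [ 8.4 14.9] R [-17.   -9.1] 24
176 [  2   2   2   3   3   2   2   2   2   4   1   2   3   3   3   3   2 307   2   2] | [3 2 4 2 4 2 2 2 2 2 3 2 2 3 1 2 3 2 3 3]
177 [2 3 3 4 2 3 1 2 3 1 1 3 2 2 3 2 3 2 2 2] | [2 2 3 3 3 2 3 3 2 3 2 2 1 2 4 0 4 2 2 3]
178 [2 2 4 3 3 2 3 2 3 2 2 2 3 2 2 2 2 2 2 2] | [2 2 3 2 2 3 3 2 3 2 1 3 1 3 4 3 2 3 2 2]
179 
[... 1945 characters left out ...]
4 71 73 72 72 72 72 71 70 69 64 61 57 31  4  2  2]
195 [41 41 42 41 41 58 64 68 77 76 75 76 77 76 77 77 77 77 75 42] | [39 76 77 77 77 77 77 77 76 76 77 75 67 64 61 34 34  2  1  3]
196 [41 42 41 42 42 42 62 68 78 79 78 78 78 80 80 79 80 79 78 41] | [40 79 80 79 80 80 80 78 79 78 78 78 68 64 40 37 37  2  3  2]
197 [41 42 41 43 43 42 61 67 79 81 81 83 81 83 82 81 82 81 82 81] | [82 81 81 81 83 82 82 81 83 81 82 79 67 63 41 41 40 40  2  3]
198 [42 42 43 42 42 43 47 66 80 82 84 84 83 83 84 83 84 84 84 83] | [84 85 84 84 85 84 85 85 84 84 83 80 67 45 42 42 42 42  2  4]
199 [43 43 42 42 41 42 46 45 80 83 85 86 86 86 86 87 85 87 86 86] | [87 86 88 86 87 86 86 87 85 86 83 79 46 46 43 42 42 41  4  3]
```

View pics/w15.png

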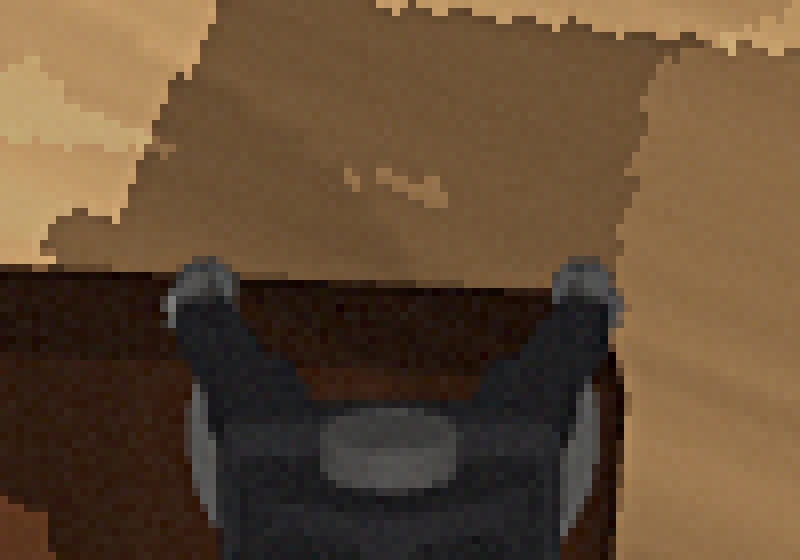

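View pics/side15.png

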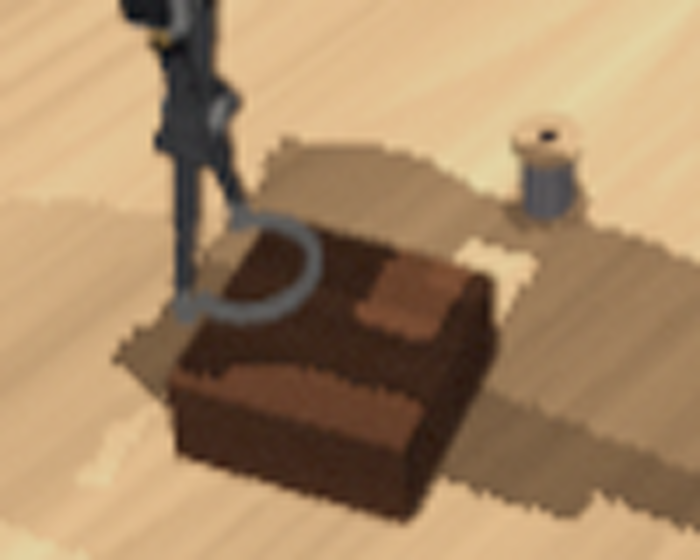

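```bash
python3 -m pendant '[[[0.6,0,0,0.003,0],[0.6,0,0,0.008,0],[0.6,0,0,0.015,0],[0.6,0,0,0.03,0],[0.6,0,0,0.045,0],[0.6,0,0,0.06,0],[0.6,0,0,0.075,0],[0.6,0,0,0.09,0],[0.6,0,0,0.09,0],[0.6,0,0,0.09,0]]]' 40
python3 - <<'E'
from h import *
im,d,i,s=cap('wrist'); save(cv2.resize(im[130:280,230:410],None,fx=4.2,fy=4,interpolation=cv2.INTER_NEAREST),'w16'); print(s['time_s'],s['eef_pos'],s['grip_width'],s['force'],s['wrist_torque'])
im,d,i,s=cap('side'); save(cv2.resize(im[180:300,220:330],None,fx=6,fy=5,interpolation=cv2.INTER_CUBIC),'side16')
E
```

```text
time_s: 13.05
eef_pos: [486.5, 259.8, 252.4]
ee_rot: [-0.0, 0.832, -0.555, 0.0]
force: [-0.0, -0.2, -2.3]
grip_width: 0.34
13.05 [486.48764448 259.7682997  252.44897775] 0.3397299533895706 [-0.01113778 -0.18303719 -2.26583855] [-0.0008869  -0.04513026  0.00068232]
```

View pics/w16.png

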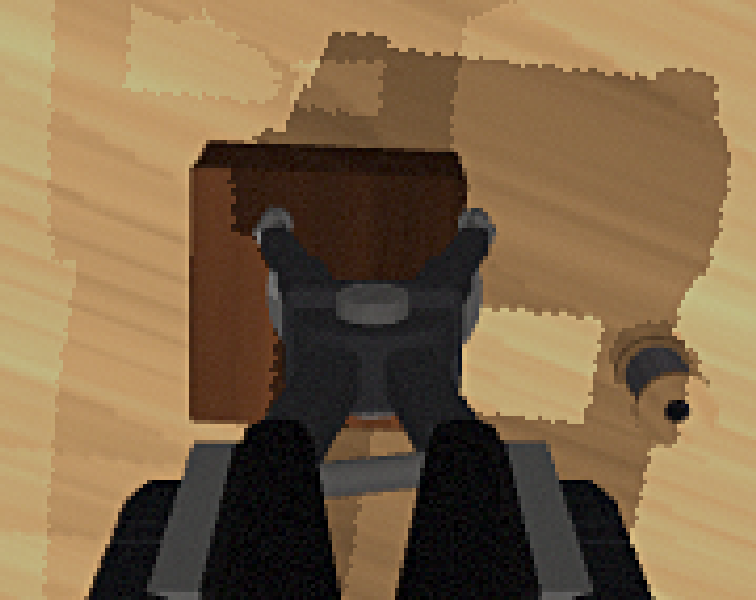

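View pics/side16.png

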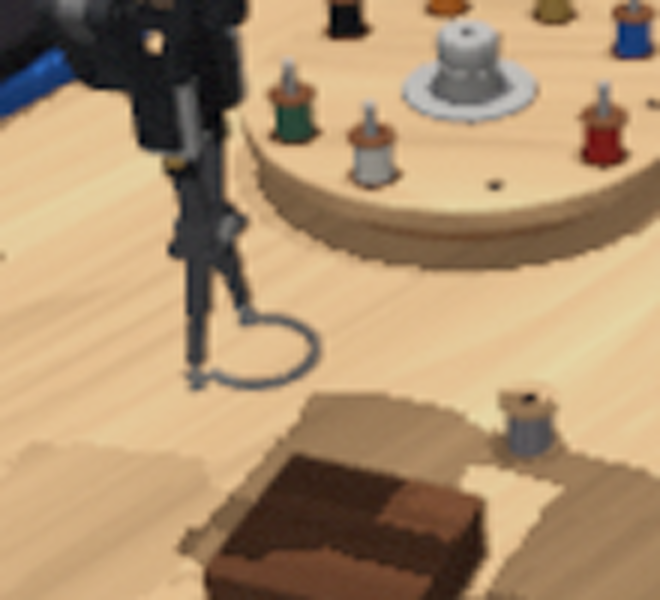

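The ring is lifted and spread on both pins. Next I measure its pose (tilt and middle) and the stub.

```bash
cat > ringfit.py <<'E'
from h import *
import sys
np.set_printoptions(linewidth=200,suppress=True)
im,d,P=load('side'); z=np.load('side.npz')
R=Rn.from_quat(z['rot'][[1,2,3,0]]).as_matrix()
Q=(P-z['pos'])@R; F=-Q[...,1]; S=-Q[...,0]; Z=-Q[...,2]
k=(Z<-105)&(Z>-130)&(abs(S)<28)&(F<9)&(F>-50)
n,l,st,c=cv2.connectedComponentsWithStats(k.astype(np.uint8),connectivity=8)
for j in range(1,n):
    if st[j,4]>15: print(st[j])
q=np.stack([F[k],S[k],Z[k]],1)
q=q[np.abs(q[:,2]-np.median(q[:,2]))<6]
A=np.c_[q[:,0],q[:,1],np.ones(len(q))]
w=np.ones(len(q),bool)
for _ in range(6):
    co=np.linalg.lstsq(A[w],q[w,2],rcond=None)[0]; r=q[:,2]-A@co; w=abs(r)<max(1.0,1.5*np.std(r[w]))
print('n',len(q),w.sum(),'slopes deg fwd,side',np.degrees(np.arctan(co[:2])),'z0',co[2],'rms',r[w].std())
from scipy.optimize import least_squares
# back arc circle: points with F<-8
b=q[w&(q[:,0]<-3)]
f=least_squares(lambda p:np.hypot(b[:,0]-p[0],b[:,1]-p[1])-p[2],[-15,0,20],loss='soft_l1'); print('circle (fwd,side,r)',f.x,'z at',co@[f.x[0],f.x[1],1])
print('F min/max',np.percentile(q[:,0],[0,2,98,100]),'S',np.percentile(q[:,1],[0,2,98,100]), 'back pt S', np.median(b[b[:,0]<np.percentile(b[:,0],12)][:,1]))
E
python3 ringfit.py
python3 - <<'E'
from h import *
np.set_printoptions(linewidth=200,suppress=True)
from scipy.optimize import least_squares
for n in ('top','side'):
    im,d,P=load(n)
    k=(P[...,2]>85)&(P[...,2]<99)&(np.hypot(P[...,0]-626,P[...,1]+30)<25)
    q=P[k]; print(n,'stub top pts',len(q),q.mean(0),cv2.minEnclosingCircle(q[:,:2].astype(np.float32)),np.percentile(q[:,2],[10,50,90]))
    k=(P[...,2]>44)&(P[...,2]<60)&(np.hypot(P[...,0]-626,P[...,1]+30)<150)
    q=P[k][:,:2].astype(np.float32); print(' disc',cv2.minEnclosingCircle(q), cv2.fitEllipse(cv2.convexHull(q)), np.median(P[k][:,2]))
E
```

```text
[251 238  23  20 141]
n 119 61 slopes deg fwd,side [0.62186849 0.61924326] z0 -119.00872525197978 rms 0.754658333862119
circle (fwd,side,r) [-13.08436031  -2.13409913  21.03085479] z at -119.17380981848565
F min/max [-36.37452647 -35.47224105   4.93341612   6.60672609] S [-27.85367183 -25.64655153  22.49951585  22.97259051] back pt S 0.6794935182825064
top stub top pts 98 [630.73981077 -31.12341975  91.93888753] ((631.509765625, -31.347463607788086), 15.552467346191406) [88.49463543 92.30090436 94.22733535]
 disc ((631.590087890625, -30.685409545898438), 114.82930755615234) ((631.4328002929688, -30.80752182006836), (227.75160217285156, 228.173095703125), 43.404563903808594) 50.178753443464075
side stub top pts 62 [627.56556639 -29.30305281  91.43995146] ((630.2152709960938, -30.705787658691406), 16.41162872314453) [88.53031739 91.95918192 93.77186828]
 disc ((630.9086303710938, -31.354280471801758), 116.69055938720703) ((629.926025390625, -31.753032684326172), (228.5625, 230.7515106201172), 26.55644989013672) 50.093048185043074
```

```bash
python3 -m pendant '[[[0.6,0.005,-0.009,0,0],[0.6,0.014,-0.026,0,0],[0.6,0.028,-0.052,0,0],[0.6,0.044,-0.08,0,0],[0.6,0.06,-0.11,0,0],[0.6,0.076,-0.14,0,0],[0.6,0.093,-0.17,0,0],[0.6,0.11,-0.2,0,0],[0.6,0.126,-0.23,0,0],[0.6,0.14,-0.256,0,0],[0.6,0.15,-0.274,0,0],[0.6,0.156,-0.2847,0,0],[0.6,0.156,-0.2847,0,0],[0.6,0.156,-0.2847,-0.01,0],[0.6,0.156,-0.2847,-0.018,0],[0.6,0.156,-0.2847,-0.018,0],[0.6,0.156,-0.2847,-0.018,0]]]' 40
python3 - <<'E'
from h import *
im,d,i,s=cap('wrist'); save(cv2.resize(im[130:280,230:410],None,fx=4.2,fy=4,interpolation=cv2.INTER_NEAREST),'w17'); print(s['time_s'],s['eef_pos'],s['grip_width'],s['force'],s['wrist_torque'])
im,d,i,s=cap('side'); save(cv2.resize(im[130:250,240:360],None,fx=6,fy=5,interpolation=cv2.INTER_CUBIC),'side17')
im,d,i,s=cap('top'); save(cv2.resize(im[110:210,250:370],None,fx=6,fy=6,interpolation=cv2.INTER_CUBIC),'top17')
E
python3 ringfit.py
```

```text
time_s: 14.85
eef_pos: [642.4, -24.3, 234.5]
ee_rot: [0.0, 0.832, -0.555, -0.0]
force: [0.6, 0.3, -1.2]
grip_width: 0.342
14.85 [642.35853185 -24.2856646  234.47980213] 0.34237606615394944 [ 0.63873752  0.28373892 -1.19187427] [ 0.00487992 -0.01048072  0.01361426]
[288 172  17  13  75]
n 64 29 slopes deg fwd,side [3.2390623  0.03097701] z0 -117.92379655856351 rms 0.47693832150704635
circle (fwd,side,r) [-13.84198611  -2.28351432  21.07612501] z at -118.70838516435198
F min/max [-34.77895696 -34.63531565   4.20541402   6.57145167] S [-26.33779483 -25.45167515  22.25769063  23.38450624] back pt S 10.400274111223519
```

View pics/w17.png

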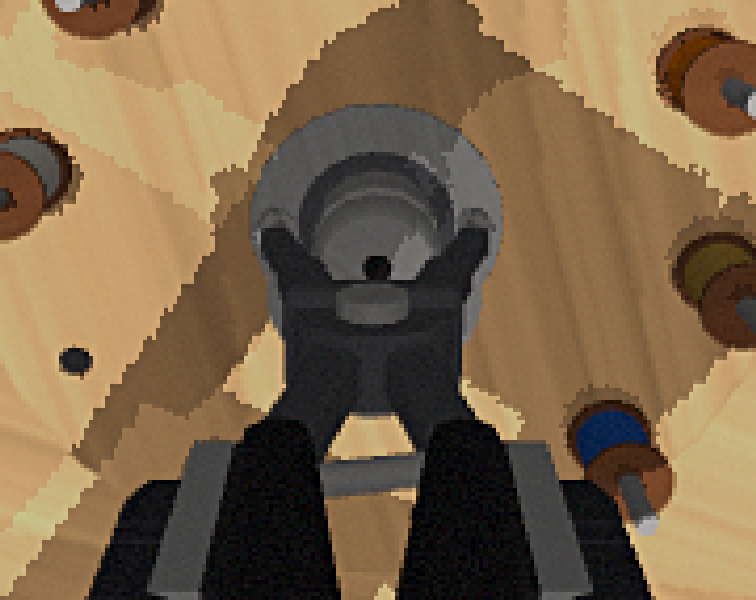

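View pics/side17.png

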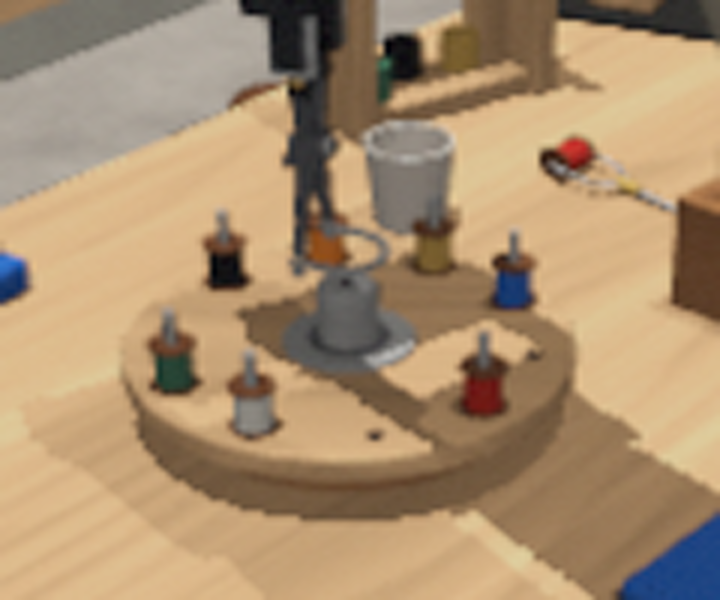

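View pics/top17.png

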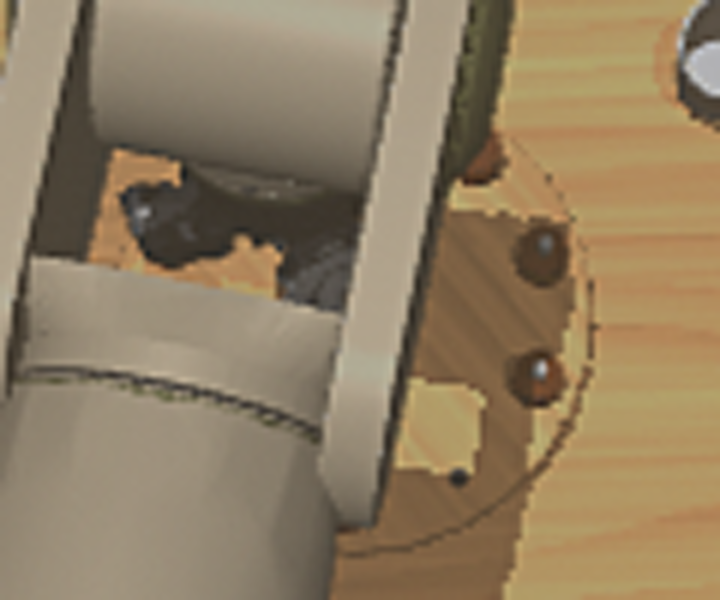

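```bash
python3 - <<'E'
from h import *
from scipy.optimize import least_squares
np.set_printoptions(linewidth=200,suppress=True)
for n in ('wrist','side'):
    im,d,P=load(n); z=np.load(n+'.npz')
    R=Rn.from_quat(z['rot'][[1,2,3,0]]).as_matrix()
    Q=(P-z['pos'])@R; F=-Q[...,1]; S=-Q[...,0]; H=P[...,2]
    near=(np.hypot(F+13,S)<45)
    print(n,'hist',[(b,c) for b,c in zip(range(46,130,2),np.histogram(H[near],bins=np.arange(46,132,2))[0])])
    # washer outer: boundary between washer (z~54) and disc(z~50): colour grey
    grey=(im.max(-1).astype(int)-im.min(-1)<22)&(im.min(-1)>60)
    k=near&grey&(H>51)&(H<58); q=np.stack([F[k],S[k]],1).astype(np.float32)
    if len(q)>20: print(' washer',len(q),cv2.minEnclosingCircle(q),H[k].mean())
    k=near&(H>88)&(H<97); q=np.stack([F[k],S[k]],1).astype(np.float32)
    if len(q)>5: print(' stubtop',len(q),cv2.minEnclosingCircle(q),np.percentile(H[k],[10,50,90]),np.percentile(q,[2,98],axis=0))
    for lo in range(108,130,2):
        k=(H>lo)&(H<=lo+2)&(abs(S)<30)&(F>-40)&(F<12)
        for nm,kk in (('L',k&(S>8)),('R',k&(S<-8))):
            if kk.sum()>2: print('  ',lo,nm,kk.sum(),'F',np.percentile(F[kk],[0,50,100]).round(1),'S',np.percentile(S[kk],[0,50,100]).round(1))
im,d,P=load('side'); save(cv2.resize(im[165:215,280:325],None,fx=14,fy=12,interpolation=cv2.INTER_NEAREST),'side17z')
E
```

```text
wrist hist [(46, np.int64(0)), (48, np.int64(509)), (50, np.int64(1112)), (52, np.int64(399)), (54, np.int64(792)), (56, np.int64(32)), (58, np.int64(11)), (60, np.int64(8)), (62, np.int64(15)), (64, np.int64(11)), (66, np.int64(13)), (68, np.int64(8)), (70, np.int64(15)), (72, np.int64(49)), (74, np.int64(5)), (76, np.int64(0)), (78, np.int64(0)), (80, np.int64(10)), (82, np.int64(17)), (84, np.int64(16)), (86, np.int64(13)), (88, np.int64(28)), (90, np.int64(71)), (92, np.int64(309)), (94, np.int64(49)), (96, np.int64(0)), (98, np.int64(0)), (100, np.int64(0)), (102, np.int64(0)), (104, np.int64(0)), (106, np.int64(0)), (108, np.int64(5)), (110, np.int64(22)), (112, np.int64(5)), (114, np.int64(11)), (116, np.int64(113)), (118, np.int64(24)), (120, np.int64(0)), (122, np.int64(0)), (124, np.int64(15)), (126, np.int64(13)), (128, np.int64(16))]
 washer 909 ((-13.424361228942871, -1.7417253255844116), 33.605777740478516) 54.30096312399369
 stubtop 457 ((-10.053197860717773, -1.471266269683838), 15.047844886779785) [90.69060961 93.08140474 94.04649959] [[-16.10234077 -14.3976767 ]
 [ 
[... 1609 characters left out ...]
24, np.int64(2)), (126, np.int64(3)), (128, np.int64(3))]
 washer 141 ((-15.052553176879883, -0.335479736328125), 33.666927337646484) 54.12833444092615
 stubtop 49 ((-16.749637603759766, -0.9538153409957886), 16.530895233154297) [90.26918761 92.57812624 94.20918457] [[-28.45431549 -14.18317291]
 [ -1.94413873  14.7032803 ]]
   110 L 3 F [-24.2   0.4   3.5] S [11.9 20.5 20.6]
   112 L 3 F [-23.3 -20.7 -14.9] S [17.6 19.  19.9]
   112 R 3 F [-18.6  -5.9   3.7] S [-22.3 -22.3 -22.1]
   114 L 10 F [-33.  -17.6   2.2] S [10.4 16.  23.4]
   114 R 9 F [-28.1  -7.7   4. ] S [-26.3 -22.  -19. ]
   116 L 13 F [-27.1  -7.4   6.6] S [10.8 18.6 20.8]
   116 R 9 F [-30.9 -16.2   4.3] S [-25.6 -21.1 -11.5]
```

View pics/side17z.png

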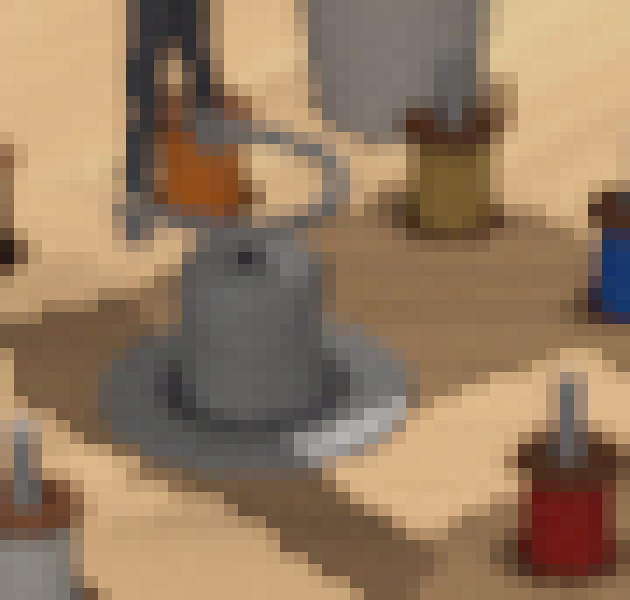

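```bash
python3 - <<'E'
from h import *
np.set_printoptions(linewidth=200,suppress=True)
im,d,P=load('wrist'); z=np.load('wrist.npz')
R=Rn.from_quat(z['rot'][[1,2,3,0]]).as_matrix()
def tf(p): q=(p-z['pos'])@R; return np.array([-q[1],-q[0]]).round(2)
g=im.astype(int).sum(-1)
sub=g[188:202,312:328]; print(sub)
m=(sub<90); v,u=np.nonzero(m); print('hole px',u.mean()+312,v.mean()+188,m.sum())
for vv,uu in ((196.5,319.7),(195.5,319.7),(197.5,319.7)): print('hole FS',tf(ray('wrist',z,(uu,vv),92.9)))
Q=(P-z['pos'])@R;F=-Q[...,1];S=-Q[...,0];H=P[...,2]
for lo in (80,82,84,86,88,90,92):
    k=(H>lo)&(H<lo+2)&(abs(S+1.5)<4)&(F>-20)&(F<8); print(lo,k.sum(),F[k].max() if k.any() else '',np.median(F[k]) if k.any() else '')
k=(H>51.5)&(H<58)&(abs(S+1.5)<6)&(F>0); print('washer front',np.sort(F[k])[-6:])
save(cv2.resize(im[160:215,285:355],None,fx=11,fy=10.5,interpolation=cv2.INTER_NEAREST),'w17z')
E
```

```text
[[264 262 256 257 258 261 260 268 263 261 258 262 257 254 279 252]
 [256 263 261 264 261 254 251 261 265 267 259 259 251 251 362 265]
 [262 262 255 257 263 256 259 259 255 267 260 265 254 259 343 345]
 [252 259 265 260 269 264 267 263 257 258 271 259 250 349 341 339]
 [256 265 256 259 262 271 271 268 267 263 258 253 273 351 335 328]
 [261 265 264 261 275 266 267 271 262 261 264 244 351 352 339 333]
 [264 258 265 271 272 135   9   4   9  48 266 271 346 342 341 339]
 [270 262 267 277 210  33  19  46  44  25 124 366 347 333 329 336]
 [277 269 270 283  88  34  42   5  49  68   5 282 347 341 332 338]
 [257 274 277 291 113  23  38  52  71  62  16 304 350 336 336 333]
 [250 262 277 293 203  26  43  51  70  52  73 389 367 350 347 358]
 [251 248 251 267 293 103  41  61  67  53 219 357 353 354 352 359]
 [ 58  79  76  83  85 108 124 117 108 103  99  66  53  43  65  49]
 [116 155 213 220 194 193 206 193 197 218 213 165 124 110  92  90]]
hole px 319.35714285714283 197.35714285714286 42
hole FS [-13.7   -2.15]
hole FS [-12.65  -2.15]
hole FS [-14.74  -2.15]
80 1 2.1924117326964265 2.1924117326964265
82 5 1.9171946171148981 1.654938256957347
84 5 2.2727398043608384 1.404249711832564
86 3 1.9380176347211933 1.73591884037668
88 8 2.0554548503158507 1.3900479712558695
90 17 1.7265127710974573 0.5771221336500814
92 113 1.1292256915568835 -6.805318293829041
washer front [85.38102123 89.23487649 93.0499943  93.9655529  97.77729526 98.75160673]
```

View pics/w17z.png

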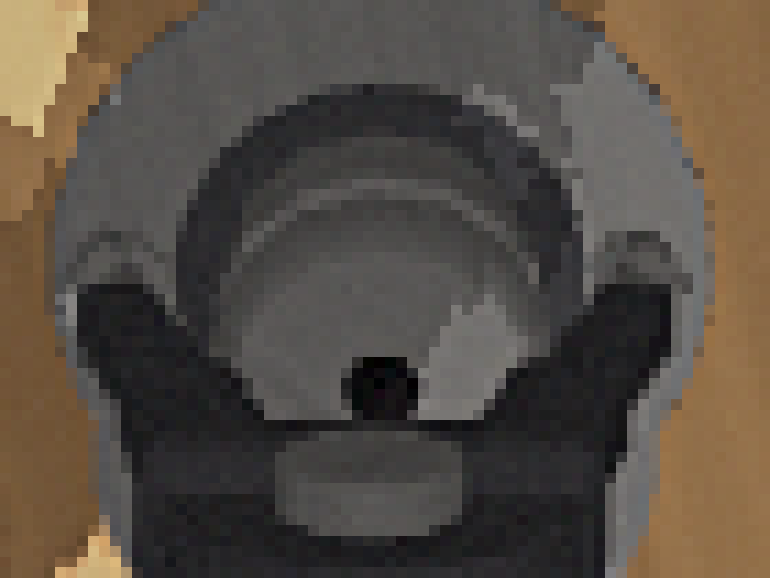

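```bash
python3 -m pendant '[[[0.6,-0.0006,-0.0005,-0.003,0],[0.6,-0.0011,-0.0009,-0.008,0],[0.6,-0.0011,-0.0009,-0.013,0],[0.6,-0.0011,-0.0009,-0.017,0],[0.6,-0.0011,-0.0009,-0.017,0],[0.6,-0.0011,-0.0009,-0.017,0]]]' 40
cat > fin.py <<'E'
from h import *
import sys
tag=sys.argv[1]
np.set_printoptions(linewidth=200,suppress=True)
im,d,i,s=cap('wrist'); save(cv2.resize(im[160:215,285:355],None,fx=11,fy=10.5,interpolation=cv2.INTER_NEAREST),'w'+tag); print(s['time_s'],s['eef_pos'],s['grip_width'],s['force'],s['wrist_torque'])
im2,d2,i2,s2=cap('side'); save(cv2.resize(im2[165:215,275:325],None,fx=12,fy=12,interpolation=cv2.INTER_CUBIC),'side'+tag)
im,d,P=load('wrist'); z=np.load('wrist.npz')
R=Rn.from_quat(z['rot'][[1,2,3,0]]).as_matrix(); Q=(P-z['pos'])@R;F=-Q[...,1];S=-Q[...,0];H=P[...,2]; Zt=H-z['pos'][2]
near=(np.hypot(F+13,S)<28)
k=near&(Zt>-121)&(Zt<-114)
for nm,kk in (('L',k&(S>15)),('R',k&(S<-15))):
    a=kk&(F<-4)
    print(nm,'fork Fmax',F[kk].max().round(1),'side S',np.percentile(S[a],[2,50,98]).round(1) if a.any() else '','ringz',np.median(H[kk]).round(1), 'front z',np.median(H[kk&(F>2)]).round(1),'rear z',np.median(H[a]).round(1))
for lo in (80,84,88):
    k=(H>lo)&(H<lo+4)&(abs(S+1.5)<4)&(F>-20)&(F<8); print('stubwall',lo,k.sum(),np.sort(F[k])[-4:].round(1))
g=im.astype(int).sum(-1); sub=g[180:215,310:330]; m=sub<75
n,l,st,c=cv2.connectedComponentsWithStats(m.astype(np.uint8))
for j in range(1,n):
    if st[j,4]>10: print('dark',st[j]+[310,180,0,0,0],c[j]+[310,180])
E
python3 fin.py 18; python3 ringfit.py
```

```text
time_s: 15.6
eef_pos: [641.5, -25.8, 217.6]
ee_rot: [-0.0, 0.832, -0.555, -0.0]
force: [0.4, 0.9, -2.2]
grip_width: 0.343
15.6 [641.51030538 -25.81849816 217.57137616] 0.3425016470421674 [ 0.38276391  0.89716594 -2.15685709] [ 0.00532067 -0.02015379 -0.01031808]
L fork Fmax 6.0 side S [19.8 20.9 22.6] ringz 100.0 front z 100.3 rear z 99.9
R fork Fmax 4.4 side S [-24.3 -22.5 -20.7] ringz 100.0 front z 101.0 rear z 99.9
stubwall 80 8 [3.  3.3 3.3 3.4]
stubwall 84 12 [3.4 3.5 3.5 3.5]
stubwall 88 30 [3.2 3.2 3.3 3.3]
[289 177  17  14 107]
n 85 35 slopes deg fwd,side [-0.69261894 -0.51349527] z0 -118.83624069497745 rms 0.5910221418936207
circle (fwd,side,r) [-12.74648015  -1.87439209  20.85455797] z at -118.66534851128723
F min/max [-35.72983507 -34.76623534   5.46498731   7.54320104] S [-27.02570468 -25.57727498  22.59440843  22.75307554] back pt S -3.18018864395178
```

View pics/w18.png

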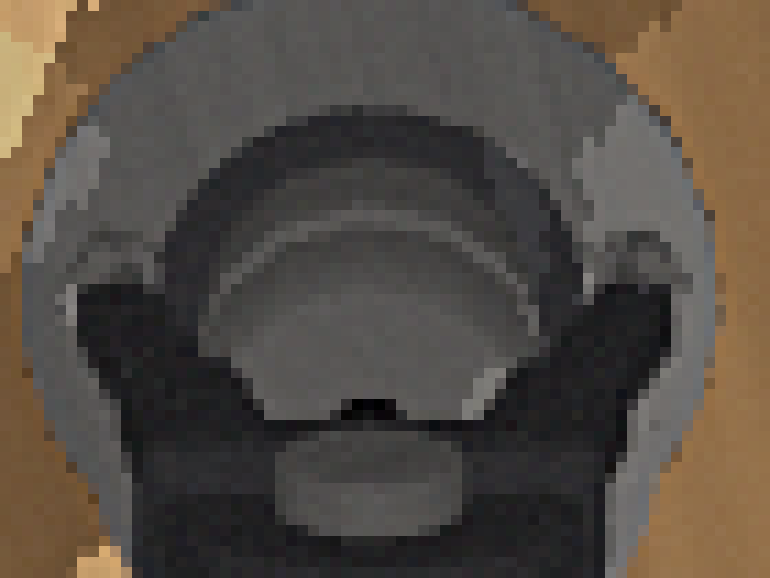

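View pics/side18.png

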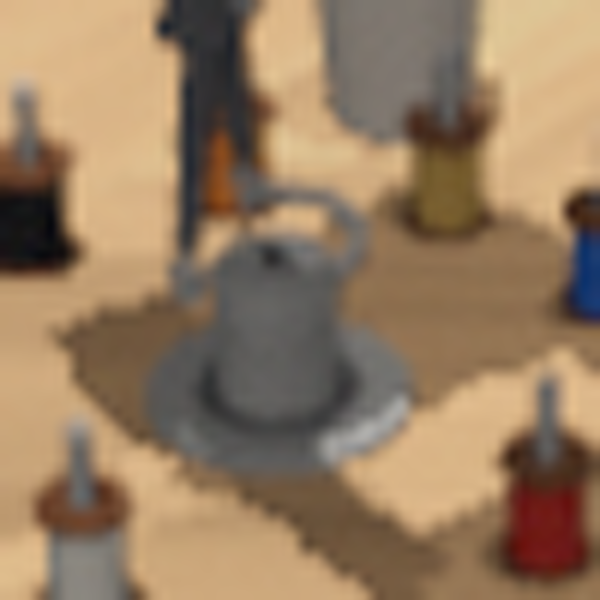

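```bash
python3 -m pendant '[[[0.6,-0.0002,0.0006,0,0],[0.6,-0.0002,0.0006,-0.002,0],[0.6,-0.0002,0.0006,-0.004,0],[0.6,-0.0002,0.0006,-0.005,0],[0.6,-0.0002,0.0006,-0.006,0],[0.6,-0.0002,0.0006,-0.007,0],[0.6,-0.0002,0.0006,-0.008,0],[0.6,-0.0002,0.0006,-0.008,0]]]' 40
python3 fin.py 19; python3 ringfit.py
```

```text
time_s: 16.5
eef_pos: [641.2, -25.2, 209.4]
ee_rot: [0.0, 0.832, -0.555, -0.0]
force: [-0.6, 0.4, -1.7]
grip_width: 0.339
16.5 [641.23088449 -25.21630251 209.43571041] 0.3393047960580234 [-0.55464636  0.37595015 -1.68230229] [-0.02938842 -0.0437067  -0.02991674]
L fork Fmax 6.2 side S [19.8 20.8 22.6] ringz 91.9 front z 92.1 rear z 91.8
R fork Fmax 4.3 side S [-24.3 -22.4 -20.7] ringz 92.0 front z 92.4 rear z 92.0
stubwall 80 10 [3.1 3.1 3.5 3.6]
stubwall 84 11 [3.2 3.3 3.3 3.5]
stubwall 88 24 [3.3 3.4 3.4 3.6]
[289 179  17  14 134]
n 119 51 slopes deg fwd,side [ 0.10791828 -0.84870931] z0 -117.92038120743442 rms 0.4976607233936803
circle (fwd,side,r) [-18.55097458  -1.10831065  17.42538032] z at -117.93890420046432
F min/max [-35.62982353 -34.00842854   6.65202047   7.08819521] S [-26.25811425 -24.80887857  22.30952303  23.46576887] back pt S -4.311671711091155
```

View pics/w19.png

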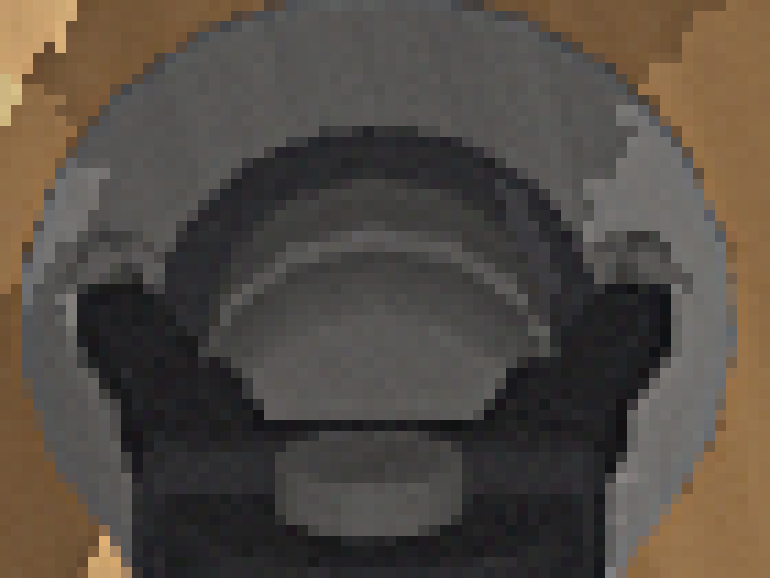

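View pics/side19.png

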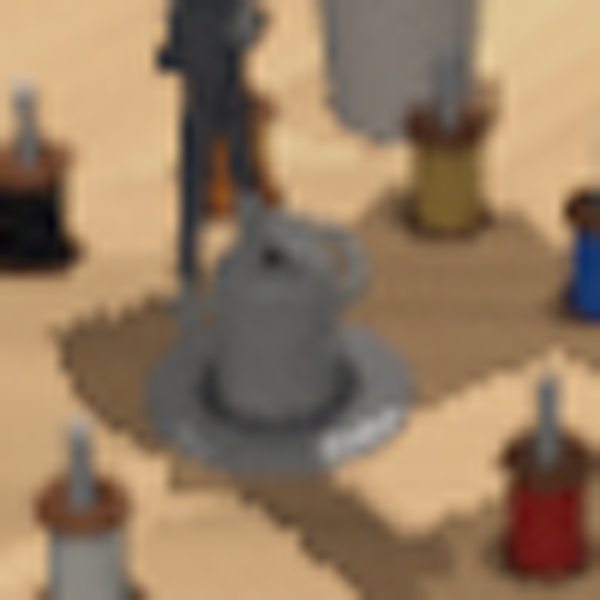

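```bash
python3 -m pendant '[[[0.6,0,0,-0.001,0],[0.6,0,0,-0.002,0],[0.6,0,0,-0.003,0],[0.6,0,0,-0.004,0],[0.6,0,0,-0.005,0],[0.6,0,0,-0.006,0],[0.6,0,0,-0.006,0]]]' 40
python3 fin.py 20; python3 ringfit.py
```

```text
time_s: 17.3
eef_pos: [641.2, -25.2, 203.4]
ee_rot: [0.0, 0.832, -0.555, -0.0]
force: [-0.5, 0.4, -1.2]
grip_width: 0.341
17.3 [641.21333332 -25.19448961 203.38763971] 0.34125861283191566 [-0.50250926  0.4496345  -1.15069996] [-0.02135654  0.02403087  0.0128841 ]
L fork Fmax 6.2 side S [19.8 20.9 22.5] ringz 86.0 front z 86.3 rear z 86.0
R fork Fmax 3.8 side S [-24.3 -22.5 -20.6] ringz 86.0 front z 84.9 rear z 86.0
stubwall 80 8 [3.1 3.3 3.3 3.4]
stubwall 84 11 [3.5 3.5 3.5 3.6]
stubwall 88 27 [3.1 3.4 3.5 3.8]
[289 180  17  14 130]
n 108 53 slopes deg fwd,side [ 10.71799233 -10.9982859 ] z0 -112.11143605993719 rms 1.362069000851115
circle (fwd,side,r) [-16.53136596   1.48322185  14.64912668] z at -115.52871008817588
F min/max [-34.59466417 -32.86613244   2.70381336   7.3369248 ] S [-26.20005678 -24.65966777  21.5227521   22.86195551] back pt S -4.146341206533591
```

View pics/side20.png

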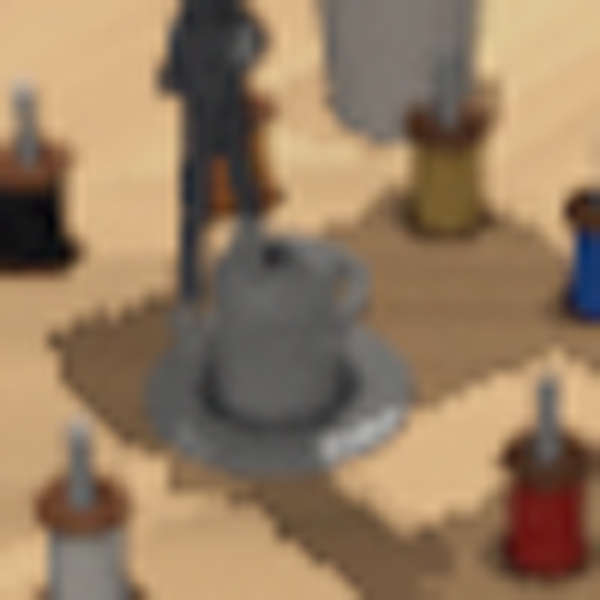

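View pics/w20.png

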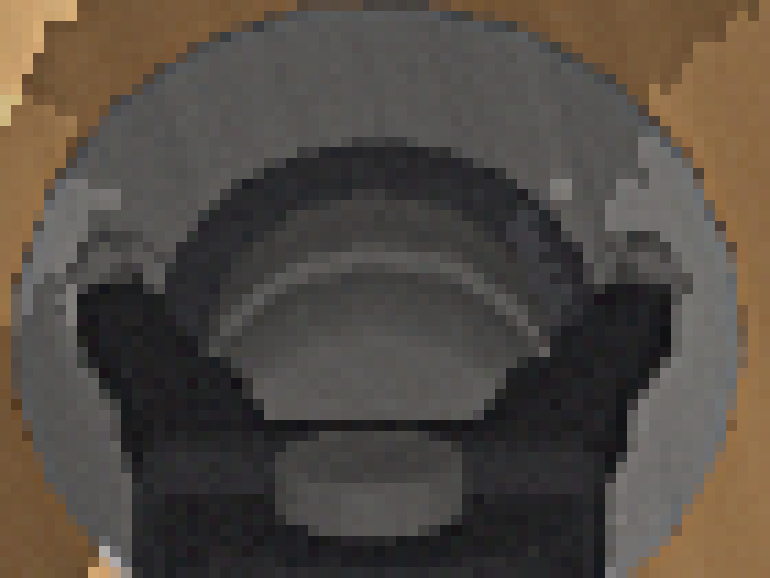

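```bash
python3 -m pendant '[[[0.6,0,0,-0.0015,0],[0.6,0,0,-0.003,0],[0.6,0,0,-0.0045,0],[0.6,0,0,-0.006,0],[0.6,0,0,-0.007,0],[0.6,0,0,-0.0075,0],[0.6,0,0,-0.0075,0],[0.6,0,0,-0.0075,0]]]' 40
python3 fin.py 21
python3 - <<'E'
from h import *
im,d,P=load('wrist'); z=np.load('wrist.npz')
R=Rn.from_quat(z['rot'][[1,2,3,0]]).as_matrix(); Q=(P-z['pos'])@R;F=-Q[...,1];S=-Q[...,0];H=P[...,2]
near=np.hypot(F+12.6,S+1)<33
print('stub top med',np.median(H[near&(H>91)&(H<96)&(np.hypot(F+12.6,S+1)<13)]),'washer',np.median(H[near&(H>52)&(H<57)]))
for a,b in ((-30,-22),(-22,-14),(-14,-6)):
  for s0 in (1,-1):
    k=(F>a)&(F<b)&(S*s0>17)&(S*s0<27)&(H>72)&(H<86); print(a,s0,k.sum(),np.median(H[k]) if k.any() else '',np.percentile(S[k],[2,98]) if k.any() else '')
E
```

```text
time_s: 18.2
eef_pos: [641.3, -25.2, 196.1]
ee_rot: [-0.0, 0.832, -0.555, 0.0]
force: [-0.8, -0.1, -1.3]
grip_width: 0.342
18.2 [641.29718183 -25.22231595 196.14999301] 0.341906766702741 [-0.76644388 -0.075435   -1.30655159] [ 0.00599181 -0.03452482  0.04572859]
L fork Fmax 6.1 side S [19.8 20.8 22.5] ringz 78.6 front z 78.2 rear z 78.6
R fork Fmax 4.3 side S [-24.3 -22.4 -20.7] ringz 78.6 front z 79.4 rear z 78.6
stubwall 80 10 [3.2 3.3 3.5 3.5]
stubwall 84 13 [3.2 3.2 3.4 3.5]
stubwall 88 32 [3.2 3.2 3.3 3.4]
stub top med 93.35150801924537 washer 54.40803911354938
-30 1 2 78.4280622285464 [19.99814453 20.01100837]
-30 -1 4 77.8691785888219 [-21.80710363 -20.9179016 ]
-22 1 22 78.50089380167898 [19.80245154 21.80070597]
-22 -1 31 78.33700672601346 [-24.34915986 -20.65680326]
-14 1 20 78.65896856085274 [20.07483998 22.55620318]
-14 -1 20 78.94654568359891 [-24.29469312 -21.81023422]
```

View pics/side21.png

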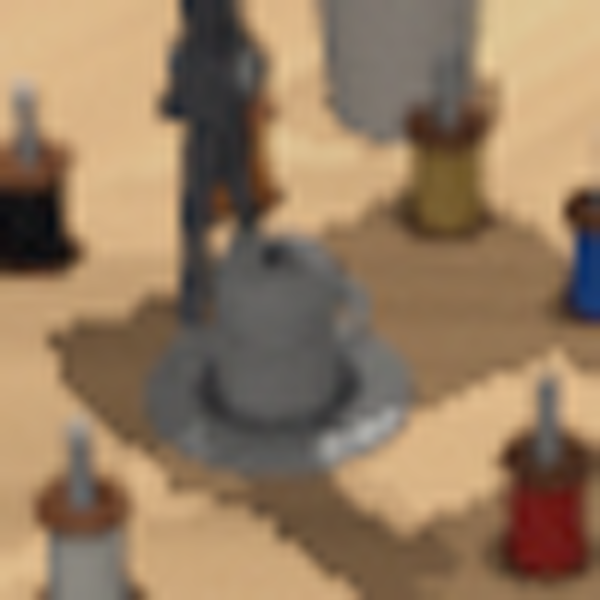

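View pics/w21.png

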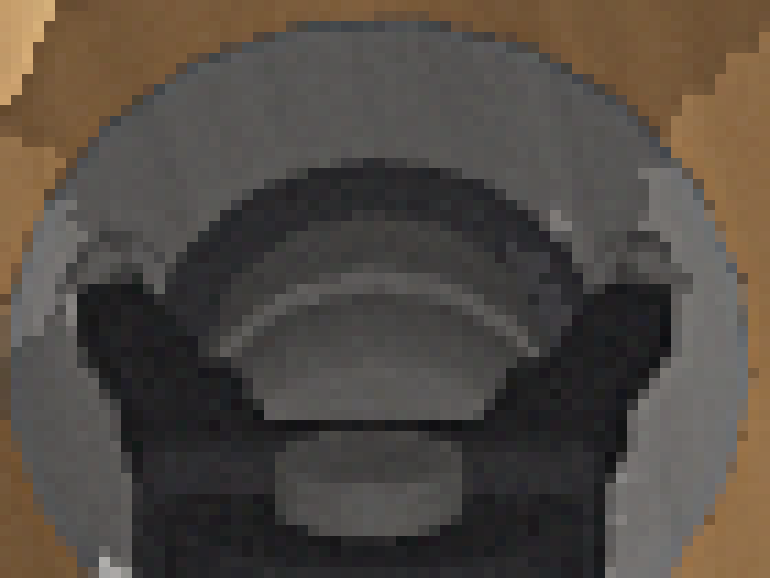

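```bash
python3 -m pendant '[[[0.6,0,0,0,0],[0.6,0,0,0,0],[0.6,0,0,0,0]]]' 40 && python3 -c "
from rig import order,monitor
print(order.finish_job()); s=monitor.sense(); print(s['time_s'],s['grip_width'],s['force'])"
```

```text
time_s: 18.6
eef_pos: [641.3, -25.2, 196.2]
ee_rot: [-0.0, 0.832, -0.555, 0.0]
force: [-0.0, -0.5, -1.0]
grip_width: 0.342
the job is handed in; nothing more can be done
None
the job is handed in; nothing more can be done
```

I took the larger pliers out of the wooden block, spread the snap ring to the stop and lifted it level. I then lowered it over the wooden carousel's stub to the groove and handed the job in at 18.6 s, with the pliers still squeezing at the 40 N setting; no verdict was reported.

**Last checks before handing in:**
- **Height:** the ring's middle was at about 74.5 mm after taking off the camera's height bias of about 2.3 mm, which matches the middle of the groove.
- **Level:** the ring's front and rear heights agreed to within about 1 mm.
- **Centring:** by the wrist camera the ring was within about 1 mm of the stub's axis. The coarser side view had differed from it sideways by 1 to 2 mm earlier, and I went with the wrist camera.
- **Spread:** the pliers stayed at their stop with the fingers' opening steady at 0.34. I saw the ends spread before the descent, but did not measure the distance between them again at the groove.
- **Forces:** the wrist force did not rise during the descent. I could not read the contact forces on the ring, the pliers or the carousel directly.

**What went wrong on the way:**
- On the first approach the tips touched the ring and slid it about 4 mm outward on the bench block.
- The first partial squeeze pressed on the front fork arms instead of the seats. I released it, re-aligned and squeezed again, and both pins then seated properly.

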